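Turn a U-bracket over into the drilling jig and clamp it

TASK

The blue metal U-bracket stands upside down on the bench. Turn it over, setting it down on its open end and taking hold again from the other side as needed, and lay it plate down on the bed of the drilling jig in the middle of the bench, long side along the jig, pushed snug against both the side stop and the end stop. Let go of it, then swing the red handle up and over so that the clamp's plunger comes fully down on the plate between the cheeks; leave the sanding block, the wood offcut and the spring clamp where they are.

Things in the scene. Friction and masses are not known exactly. Their poses are not given: they have to be found in the camera images.
- bracket: Loose blue-painted metal U-bracket, 52 (x) x 76 (y) x 50 mm (z), 0.10 to 0.19 kg: a 5 mm base plate (z = 45 to 50) and two 5 mm cheeks along its 76 mm sides; both 52 x 50 mm ends open. Starts upside down, standing on the cheeks' free edges, plate on top. Origin: midway between those free edges, on the bench at the start. z points from there to the plate: up at the start, down once turned over.
- plate_face (a point): Centre of the outer face of the bracket's base plate (z = +50 mm in the bracket's frame): 50 mm above the bench at the start. Turned over and against both stops it lies at x = 0, y = 25, z = 18 mm in the jig's frame. Either open end of the bracket may point to the end stop.
- bracket_mid (a point): Middle of the bracket's 52 x 76 x 50 mm outline. The outer faces of the cheeks (x = -26 and +26 mm) are flat and parallel: grip across them (52 mm) anywhere. The bracket stands steadily on either open end (76 mm tall then), on its plate, or on the cheek edges. 42 mm is clear between the cheeks.
- jig: Drilling jig screwed to the bench: beech base 80 (x) x 150 (y) x 18 mm; its top is the bed. Origin: centre of its underside, on the bench; z up. Two stop strips rise 10 mm above the bed: side stop along the +x edge from y = 12 to 75 mm, inner face at x = +26; end stop along the +y end, inner face at y = +63. Clamp mount: x = -9 to 9, y = -58 to -27, up to z = 55.
- bed_corner (a point): Inner corner of the jig's two stops at bed level: x = 26, y = 63, z = 18 mm in the jig's frame. The bracket's corner belongs here, its 76 mm side along the jig's y.
- jig_lever (a joint): Lever of the jig's toggle clamp, rad. 1.3 to 1.48: open, arm upright, red handle nearly level toward the jig's -y, 41 to 75 mm above the bench. 0: closed, handle upright, arm (12 mm wide) level along +y over the bed. On the bracket's plate it stops at about 0.04. Light (0.05 N m friction) but stays wherever it is left, so press it home. Closing, the handle rises and swings to +y.
- lever_hinge (a point): Hinge axis of the clamp lever, at x = 0, y = -44, z = 48 mm in the jig's frame; the axis runs along the jig's x. The round plunger (15 mm across) is 80 mm from it along the arm: closed it comes down at x = 0, y = 36 mm, 2 mm above the bare bed; open it stands near y = -10, z = 125 mm.
- lever_grip (a point): Middle of the red handle; moves with the lever. Closed it is 10 mm to +y of and 62 mm above the hinge axis. The handle is 17 mm wide along the jig's x (pinch it there), 20 mm deep and 60 mm long, its free end 30 mm further from the hinge. A similar jig far back at the left is scenery.
- sanding_block: Bystander: cork sanding block wrapped in reddish abrasive paper, 66 x 116 x 34 mm, lying on the bench; origin under its centre.
- offcut: Bystander: light softwood offcut, 34 x 85 x 20 mm, lying on the bench; origin under its centre.
- spring_clamp: Bystander: black and orange plastic spring clamp, 67 x 123 x 26 mm, lying on the bench; origin under its middle.

How it is judged:
By the outcome, as a careful person would: the job done as asked, in the order asked, and still so for the second after the job is handed in, with the robot touching nothing.
It also fails if it takes over 72 s, if anything falls off the work surface, if the arm or the gripper's body presses on something with over 40 N, if the wrist force passes 120 N, or if a joint passes its speed limit or range.

ROBOT

A 7-joint arm with a two-finger parallel gripper is mounted at the origin on a cart in front of the work surface, level with it; the furniture and walls round the work are solid. World frame = base frame: x ahead of the robot, y to its left, z up, the work surface at z = 0. Lengths are in m, angles in rad, forces in N, time in s.
With the tool pointing down it reaches from about 0.425 to 0.875 m from the base axis. Payload 4.7 kg.
Tool frame: the origin (TCP) lies at the very end of the fingers, on their centre line; the grasp point (between the pads) lies 19 mm behind it; z points along the fingers, y is the line along which they close (so a half turn about z gives the same grasp; the last joint's range is limited). The gripper opens to 87 mm and grips with 3 to 60 N. Pads are 19 mm wide; open, the fingers measure 117 mm over their backs; the gripper's body (75 mm by 190 mm) begins 51 mm behind the grasp point.
Start: joints at [-1.312, 0.321, -0.07, 1.45, 0.023, 1.371, -0.057], TCP at [0.158, 0.631, 0.223] pointing down, gripper open.
Joint ranges: [-2.86, 2.86], [-0.3, 2.09], [-1.38, 1.24], [0.06, 2.45], [-1.56, 4.7], [0.09, 2.05], [-2.69, 2.69]. Speed limits (rad/s): [2.57, 2.57, 3.14, 3.14, 3.14, 3.14, 3.14].

INTERFACE

Orientations are given as a unit quaternion [w, x, y, z].
In Python, from cell import get_state, snapshot, camera_model, close_job gives the robot as it stands. The module is installed in compiled form; this text tells all that it offers.
- The arm moves only by the shell command python3 -m crank 'ROWS' [FORCE]. ROWS is JSON, a list of rows, each an object of numbers: "grip": the opening, from -1 (shut) to 1 (fully open), so that 0 is half open; "x", "y", "z": the shift along the tool's x, y, z in cm; "turn": the turn about the tool's z in degrees. In form: [{"grip": .., "x": .., "y": .., "z": .., "turn": ..}, ...]. A call has exactly 10 rows; each row is the pose to reach, as a shift and turn from the pose commanded when the call began, along the tool's axes at that moment; what a row does not reach only later rows make up. A row lasts 1/10 s, in which the tool goes at most 50 mm and 8.59 degrees, less where a joint would pass 70% of its speed; a pose out of reach is approached as far as the arm can. A call with a gripper value outside its range is refused whole. The fingers move at their own pace and stop on an object; FORCE is the grip in N (left out, the last holds). Time passes only in rows, so rows that repeat a pose let the fingers close, or fill a call up. It gives the time, the measured TCP pose, the force, the opening and the grip force at its end, in the units of the state.
- get_state(): the state, without advancing time (a new reading comes with each control period).
- snapshot(name): name is "scene" or "top" or "wrist"; returns the picture (420x560x3 uint8, red, green, blue); there is no depth.
- camera_model(name): a dict with "fx", "fy", "cx", "cy" (pixels), "R" (3x3) and "t" (3): a world point X has camera coordinates R X + t; the wrist camera has in their place "tool_from_camera" (4x4, takes a point from camera to tool coordinates, whose origin is the TCP and whose axes are the flange's). Camera axes: x right, y down, z forward; pixel columns grow to the right and rows downward; lengths in m; the calibration is good to about 2 mm. A picture is of the moment at which its call begins: read the wrist's pose just before it. camera_model takes no time and is no camera call.
- close_job(): hands the job in; it is judged then, once.
The state is a dict: "time_s": time; "q": joint angles; "qvel": joint speeds; "tau": joint torques, N m; "eef_pos": TCP position; "tcp_rot": TCP orientation; "wrist_force": force on the tool from outside, world axes, zero at the start; "wrist_torque": the same for the moment, N m; "grip_width": opening from 0.0 (shut) to 1.0 (fully open); "finger_force": force on a finger pad.
Only numpy, scipy, OpenCV 4.12 (cv2) and the standard library are available. Lean on these libraries where they do the work, as an engineer would, in place of code of your own. Each camera call takes 0.05 s, during which the arm holds its last target. There are 200 camera calls.

## Working session

There is one attempt and no reset: what is moved stays moved. The work goes in short steps, Python scripts to look and compute and a shell command to move; the robot and the scene stay as the last step left them, time stands still between calls to the robot, and variables do not carry over. Pictures are saved under pics/ and viewed, at most 10 in all, crops included, and the job is handed in when it is done.

```bash
mkdir -p pics; python3 - <<'E'
from cell import *
import cv2
for n in("top","scene"):
    cv2.imwrite(f"pics/{n}0.png",cv2.resize(snapshot(n),(800,600),interpolation=cv2.INTER_CUBIC)[:,:,::-1])
    m=camera_model(n);print(n,{k:(v if isinstance(v,(int,float)) else [list(map(lambda a:round(a,4),r)) if hasattr(r,'__len__') else round(r,4) for r in v]) for k,v in m.items()})
print(camera_model("wrist"));s=get_state();print(s)
E
```

```text
top {'fx': 430.4812105095847, 'fy': 430.4812105095847, 'cx': 286.14401031152426, 'cy': 210.8934836536655, 'R': [[np.float64(-0.0164), np.float64(-0.9998), np.float64(-0.0095)], [np.float64(-0.9968), np.float64(0.0171), np.float64(-0.0786)], [np.float64(0.0787), np.float64(0.0081), np.float64(-0.9969)]], 't': [np.float64(0.0558), np.float64(0.5435), np.float64(1.2009)]}
scene {'fx': 511.5037763154653, 'fy': 511.5037763154653, 'cx': 289.02428447005946, 'cy': 208.62886290816058, 'R': [[np.float64(0.8678), np.float64(-0.4968), np.float64(-0.0041)], [np.float64(-0.2193), np.float64(-0.3758), np.float64(-0.9004)], [np.float64(0.4458), np.float64(0.7823), np.float64(-0.4351)]], 't': [np.float64(-0.414), np.float64(0.2335), np.float64(0.8999)]}
{'fx': 326.00388966521933, 'fy': 326.00388966521933, 'cx': 284.0255701116857, 'cy': 211.1679756698603, 'tool_from_camera': array([[-2.54807863e-04, -9.65106075e-01, -2.61859121e-01,
         7.18797108e-02],
       [ 9.99999255e-01, -5.58479030e-04,  1.08525466e-03,
         7.73069277e-04],
       [-1.19362870e-03, -2.61858649e-01,  9.65105498e-01,
        -1.62973231e-01],
       [ 0.00000000e+00,  0.00000000e+00,  0.00000000e+00,
         1.00000000e+00]])}
{'time_s': 0.1, 'q': array([-1.3119107 ,  0.32173984, -0.07007843,  1.45150892,  0.02263381,
        1.37078512, -0.05687103]), 'qvel': array([ 0.0012918 , -0.00116566,  0.00148849, -0.00206382, -0.00100019,
       -0.00060944, -0.00131873]), 'tau': array([-2.63678303e-04, -4.92569304e+01, -4.05877708e-01, -3.13398027e+01,
       -6.40878850e-02,  3.95420857e-02,  6.94292180e-05]), 'eef_pos': array([0.15747465, 0.63015247, 0.22159883]), 'tcp_rot': array([-3.85072586e-05,  1.22059325e-01,  9.92522461e-01, -8.26542749e-04]), 'wrist_force': array([-0.03998336,  0.04604812,  0.36478422]), 'wrist_torque': array([-0.02570017, -0.01236764, -0.02106798]), 'finger_force': 0.0, 'grip_width': 0.998217841850237}
```

View pics/top0.png

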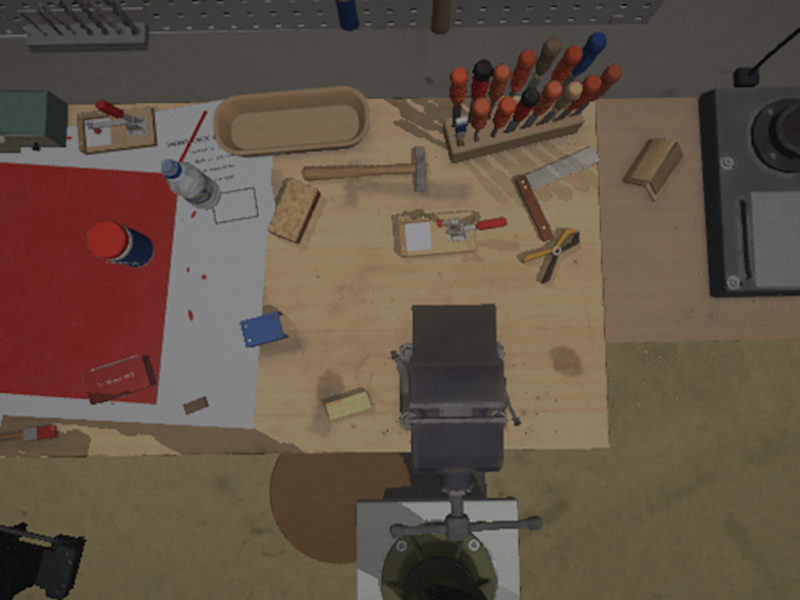

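View pics/scene0.png

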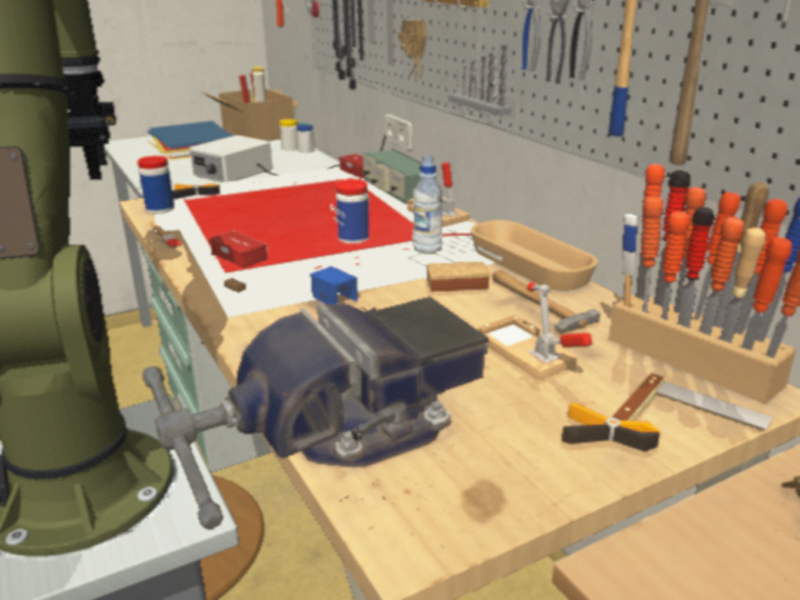

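```bash
cat > h.py <<'E'
import numpy as np,cv2
from cell import *
from scipy.spatial.transform import Rotation as Ro
def ray(n,u,v,z,pose=None):
    "pixel in 560x420 -> world at height z"
    m=camera_model(n)
    d=np.array([(u-m["cx"])/m["fx"],(v-m["cy"])/m["fy"],1.])
    if n=="wrist":
        T=np.array(m["tool_from_camera"]);p,q=pose
        Rw=Ro.from_quat(np.r_[q[1:],q[0]]).as_matrix()
        o=np.array(p)+Rw@T[:3,3];d=Rw@T[:3,:3]@d
    else:
        R=np.array(m["R"]);o=-R.T@np.array(m["t"]);d=R.T@d
    return o+d*(z-o[2])/d[2]
E
python3 - <<'E'
import cv2
a=cv2.imread("pics/top0.png")
import cell
s=cell.snapshot("top")[:,:,::-1]
b=s[205:255,160:220];j=s[140:190,270:360]
c=cv2.resize(b,None,fx=6.6,fy=6.6,interpolation=cv2.INTER_CUBIC)[:330]
d=cv2.resize(j,None,fx=8,fy=8,interpolation=cv2.INTER_CUBIC)
import numpy as np
out=np.zeros((600,800,3),np.uint8)
b=cv2.resize(s[208:253,160:220],None,fx=5,fy=5,interpolation=cv2.INTER_CUBIC)
j=cv2.resize(s[143:188,270:366],None,fx=8,fy=8,interpolation=cv2.INTER_CUBIC)
out[:225,:300]=b; out[230:590,:768]=j
out=cv2.convertScaleAbs(out,alpha=1.8)
cv2.imwrite("pics/crop0.png",out)
E
```

```text
(no output)
```

View pics/crop0.png

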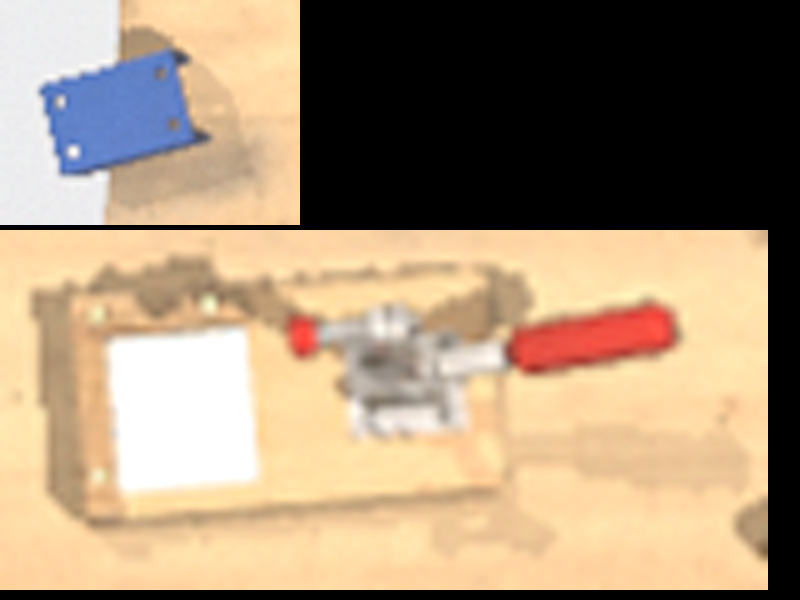

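```bash
python3 - <<'E'
from h import *
P=[ray("top",160+u/5,208+v/5,.05)for u,v in((40,88),(177,52),(197,137),(63,174))]
P=np.array(P);print(P.round(4),"ctr",P.mean(0).round(4))
e=P[[1,2]].mean(0)-P[[0,3]].mean(0);print(np.hypot(*e[:2]),np.degrees(np.arctan2(e[1],e[0])))
e=P[[0,1]].mean(0)-P[[3,2]].mean(0);print(np.hypot(*e[:2]),np.degrees(np.arctan2(e[1],e[0])))
f=lambda u,v,z:ray("top",270+u/8,143+(v-230)/8,z)
J=np.array([f(108,335,.018),f(500,487,.018),f(494,266,.018),f(92,518,.018)])
print(J.round(4)); print("handle end",f(670,325,.06),f(515,348,.065),"plunger",f(303,337,.125))
s=get_state();q=s["tcp_rot"];print(Ro.from_quat(np.r_[q[1:],q[0]]).as_matrix().round(3),s["eef_pos"])
E
```

```text
[[0.5068 0.3748 0.05  ]
 [0.5255 0.2986 0.05  ]
 [0.4782 0.2875 0.05  ]
 [0.459  0.3618 0.05  ]] ctr [0.4924 0.3307 0.05  ]
0.07753916583602063 -75.84812077737914
0.04905518059026306 14.21731577712655
[[ 0.7028  0.0517  0.018 ]
 [ 0.6451 -0.0877  0.018 ]
 [ 0.7254 -0.0876  0.018 ]
 [ 0.6365  0.0585  0.018 ]]
handle end [ 0.69399212 -0.14375175  0.06      ] [ 0.6858856  -0.08931361  0.065     ] plunger [ 0.67867144 -0.01351813  0.125     ]
[[-0.97   0.242 -0.   ]
 [ 0.242  0.97  -0.001]
 [-0.    -0.001 -1.   ]] [0.15746722 0.63020568 0.22170418]
```

```bash
python3 -m crank '[{"grip":1,"x":-4.1,"y":-2.3,"z":0,"turn":6.2},{"grip":1,"x":-8.2,"y":-4.7,"z":0,"turn":12.4},{"grip":1,"x":-12.3,"y":-7,"z":0,"turn":18.6},{"grip":1,"x":-16.4,"y":-9.4,"z":0,"turn":24.8},{"grip":1,"x":-20.5,"y":-11.7,"z":0,"turn":31},{"grip":1,"x":-24.6,"y":-14,"z":0,"turn":37.2},{"grip":1,"x":-28.7,"y":-16.4,"z":0,"turn":43.4},{"grip":1,"x":-32.8,"y":-18.7,"z":0,"turn":49.6},{"grip":1,"x":-37,"y":-21,"z":0,"turn":56},{"grip":1,"x":-41.1,"y":-23.4,"z":0,"turn":62}]' 3
python3 -m crank '[{"x":0,"y":0,"z":0,"turn":0,"grip":1},{"x":0,"y":0,"z":1,"turn":0,"grip":1},{"x":0,"y":0,"z":2,"turn":0,"grip":1},{"x":0,"y":0,"z":3,"turn":0,"grip":1},{"x":0,"y":0,"z":4,"turn":0,"grip":1},{"x":0,"y":0,"z":4,"turn":0,"grip":1},{"x":0,"y":0,"z":4,"turn":0,"grip":1},{"x":0,"y":0,"z":4,"turn":0,"grip":1},{"x":0,"y":0,"z":4,"turn":0,"grip":1},{"x":0,"y":0,"z":4,"turn":0,"grip":1}]'
python3 - <<'E'
from h import *
s=get_state();q=s["tcp_rot"];print(s["q"].round(3),Ro.from_quat(np.r_[q[1:],q[0]]).as_matrix().round(3).tolist(),s["eef_pos"])
cv2.imwrite("pics/w1.png",cv2.resize(snapshot("wrist"),(800,600))[:,:,::-1])
print(ray("top",.7*412,.7*305,.15),ray("top",.7*497,.7*305,.15))
E
```

```text
time_s: 1.15
eef_pos: [0.5007, 0.3025, 0.2225]
tcp_rot: [-0.0, 0.617, 0.787, 0.0]
wrist_force: [0.8, 0.9, -0.9]
grip_width: 1.0
finger_force: 0.0
time_s: 2.15
eef_pos: [0.4999, 0.3041, 0.1831]
tcp_rot: [0.0, 0.616, 0.788, 0.0]
wrist_force: [0.6, 0.1, -0.2]
grip_width: 0.995
finger_force: 0.0
[-0.871  0.207  0.32   1.684 -0.068  1.26  -0.293] [[-0.241, 0.97, 0.001], [0.97, 0.241, 0.001], [0.0, 0.001, -1.0]] [0.49986585 0.30412107 0.18306899]
[0.52745654 0.04002553 0.15      ] [ 0.52487997 -0.11085091  0.15      ]
```

View pics/w1.png

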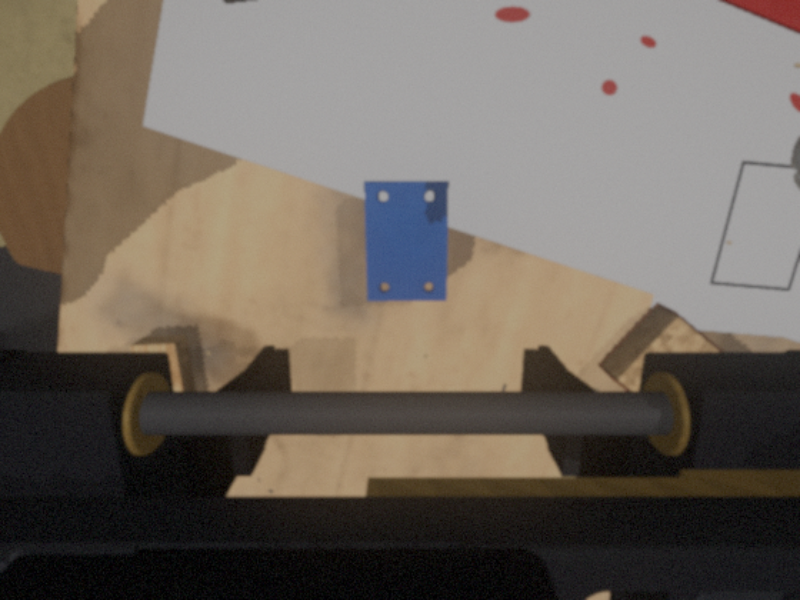

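```bash
python3 - <<'E'
from h import *
s=get_state();p=s["eef_pos"],s["tcp_rot"]
P=np.array([ray("wrist",.7*u,.7*v,.05,p) for u,v in((365,182),(448,182),(446,300),(367,300))])
q=p[1];R=Ro.from_quat(np.r_[q[1:],q[0]]).as_matrix()
print(P.mean(0),((P-p[0])@R*100).round(2),((P.mean(0)-p[0])@R*100).round(2))
E
```

```text
[0.49299777 0.3344821  0.05      ] [[ 6.87 -2.49 13.3 ]
 [ 6.87  2.62 13.3 ]
 [-0.65  2.66 13.3 ]
 [-0.65 -2.53 13.3 ]] [ 3.11  0.06 13.3 ]
```

```bash
python3 -m crank '[{"grip":1,"x":0.1,"y":0.1,"z":3,"turn":0},{"grip":1,"x":0.2,"y":0.1,"z":6,"turn":0},{"grip":1,"x":0.2,"y":0.1,"z":9,"turn":0},{"grip":1,"x":0.2,"y":0.1,"z":12,"turn":0},{"grip":1,"x":0.2,"y":0.1,"z":14,"turn":0},{"grip":1,"x":0.2,"y":0.1,"z":15.5,"turn":0},{"grip":1,"x":0.2,"y":0.1,"z":16.5,"turn":0},{"grip":1,"x":0.2,"y":0.1,"z":17,"turn":0},{"grip":0,"x":0.2,"y":0.1,"z":17,"turn":0},{"grip":-1,"x":0.2,"y":0.1,"z":17,"turn":0}]' 4
python3 -m crank '[{"grip":-1,"x":0,"y":0,"z":0,"turn":0},{"grip":-1,"x":0,"y":0,"z":0,"turn":0},{"grip":-1,"x":0,"y":0,"z":0,"turn":0},{"grip":-1,"x":0,"y":0,"z":0,"turn":0},{"grip":-1,"x":0,"y":0,"z":-1,"turn":0},{"grip":-1,"x":0,"y":0,"z":-2,"turn":0},{"grip":-1,"x":0,"y":0,"z":-3.5,"turn":0},{"grip":-1,"x":0,"y":0,"z":-5,"turn":0},{"grip":-1,"x":0,"y":0,"z":-6.5,"turn":0},{"grip":-1,"x":0,"y":0,"z":-8,"turn":0}]' 4
python3 - <<'E'
from h import *
print(get_state())
a=snapshot("scene");b=snapshot("wrist")
o=np.hstack([cv2.resize(a[120:270,150:300],(400,400)),cv2.resize(b[60:340,140:420],(400,400))])
cv2.imwrite("pics/lift1.png",cv2.convertScaleAbs(o,alpha=1.3)[:,:,::-1])
E
```

```text
time_s: 3.2
eef_pos: [0.5008, 0.3067, 0.0135]
tcp_rot: [0.0, 0.616, 0.788, 0.001]
wrist_force: [1.3, -0.5, 0.3]
grip_width: 0.894
finger_force: 0.0
time_s: 4.2
eef_pos: [0.5004, 0.3063, 0.0944]
tcp_rot: [0.0, 0.616, 0.788, 0.001]
wrist_force: [0.2, 0.1, -1.4]
grip_width: 0.596
finger_force: 4.0
{'time_s': 4.2, 'q': array([-0.86162033,  0.28695465,  0.31199538,  1.77685596, -0.09827203,
        1.09177141, -0.27248145]), 'qvel': array([-0.02493477, -0.16035725,  0.02246386, -0.12843235,  0.06186432,
        0.28229783, -0.04605897]), 'tau': array([  0.19278842, -42.49961615,   3.02662544, -28.46316218,
        -0.14238646,  -0.26060482,   0.04726644]), 'eef_pos': array([0.50036364, 0.30632801, 0.09442642]), 'tcp_rot': array([1.03166736e-04, 6.15866945e-01, 7.87849967e-01, 5.70121277e-04]), 'wrist_force': array([ 0.18789459,  0.12711812, -1.37430354]), 'wrist_torque': array([-0.08760582,  0.03562255,  0.00329652]), 'finger_force': 3.9999784099927638, 'grip_width': 0.595898783457407}
```

View pics/lift1.png

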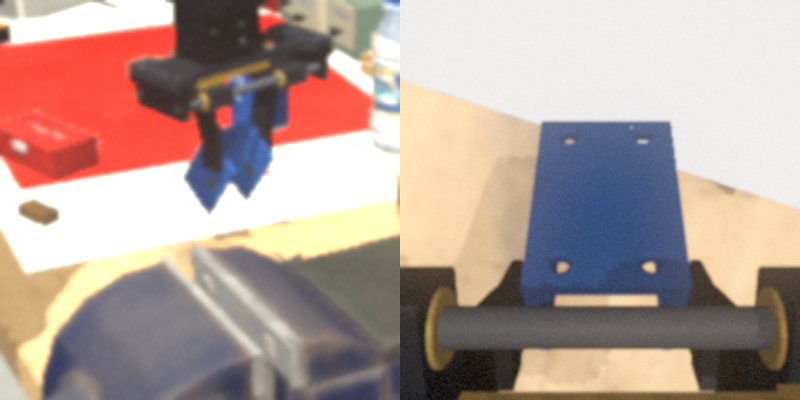

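```bash
python3 -m crank '[{"grip":-1,"x":0,"y":0,"z":-1,"turn":0},{"grip":-1,"x":0,"y":0,"z":-2,"turn":0},{"grip":-1,"x":0,"y":0,"z":-2,"turn":0},{"grip":-1,"x":0,"y":0,"z":-2,"turn":0},{"grip":-1,"x":0,"y":0,"z":-2,"turn":0},{"grip":-1,"x":0,"y":0,"z":-2,"turn":0},{"grip":-1,"x":0,"y":0,"z":-2,"turn":0},{"grip":-1,"x":0,"y":0,"z":-2,"turn":0},{"grip":-1,"x":0,"y":0,"z":-2,"turn":0},{"grip":-1,"x":0,"y":0,"z":-2,"turn":0}]' 3
python3 - <<'E'
from h import *
a=snapshot("scene");b=snapshot("wrist")
o=np.hstack([cv2.resize(a[120:270,150:300],(400,400)),cv2.resize(b[60:340,140:420],(400,400))])
cv2.imwrite("pics/lift2.png",cv2.convertScaleAbs(o,alpha=1.3)[:,:,::-1])
def rows(im):
    h=cv2.cvtColor(im,cv2.COLOR_RGB2HSV);m=((h[...,0]>100)&(h[...,0]<125)&(h[...,1]>130)).astype(np.uint8)
    n,l,st,c=cv2.connectedComponentsWithStats(m);i=1+st[1:,4].argmax();return st[i]
print(rows(b))
E
```

```text
time_s: 5.3
eef_pos: [0.5001, 0.3062, 0.1126]
tcp_rot: [0.0, 0.616, 0.788, 0.0]
wrist_force: [0.4, 0.5, -1.4]
grip_width: 0.596
finger_force: 3.0
[237 305   6   8  42]
```

View pics/lift2.png

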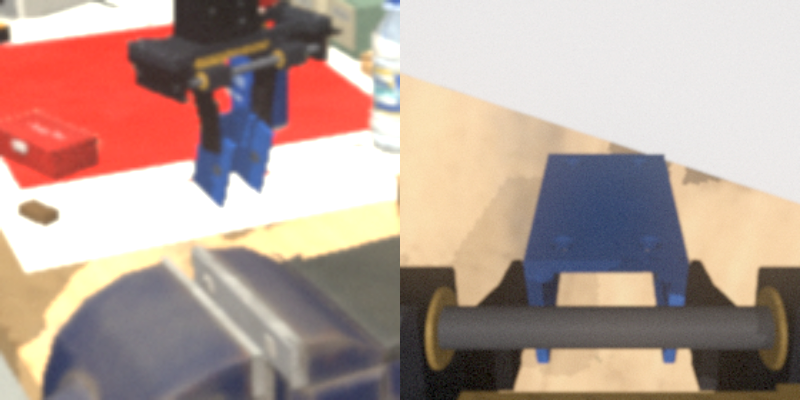

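```bash
python3 -m crank '[{"grip":-1,"x":0,"y":0,"z":1.5,"turn":0},{"grip":-1,"x":0,"y":0,"z":3,"turn":0},{"grip":-1,"x":0,"y":0,"z":4,"turn":0},{"grip":-1,"x":0,"y":0,"z":4.7,"turn":0},{"grip":-1,"x":0,"y":0,"z":5.2,"turn":0},{"grip":-1,"x":0,"y":0,"z":5.7,"turn":0},{"grip":-1,"x":0,"y":0,"z":6.1,"turn":0},{"grip":-1,"x":0,"y":0,"z":6.4,"turn":0},{"grip":-1,"x":0,"y":0,"z":6.6,"turn":0},{"grip":-1,"x":0,"y":0,"z":6.6,"turn":0}]' 3
cat >> h.py <<'E'
def blue(im):
    i=im.astype(int);m=((i[...,2]>1.6*i[...,0])&(i[...,2]>40)).astype(np.uint8)
    n,l,st,c=cv2.connectedComponentsWithStats(m)
    return l,[(k,st[k]) for k in range(1,n) if st[k][4]>60]
E
python3 - <<'E'
from h import *
s=get_state();p=s["eef_pos"],s["tcp_rot"];b=snapshot("wrist");l,c=blue(b)
print(s["wrist_torque"])
q=p[1];R=Ro.from_quat(np.r_[q[1:],q[0]]).as_matrix()
for k,st in c:
    print(k,st); rr=range(st[1],st[1]+st[3],8)
    print([(r,np.where(l[r]==k)[0].min(),np.where(l[r]==k)[0].max()) for r in rr if (l[r]==k).any()])
E
```

```text
time_s: 6.4
eef_pos: [0.5001, 0.3063, 0.0464]
tcp_rot: [0.0, 0.616, 0.788, 0.0]
wrist_force: [-1.0, 0.3, 0.0]
grip_width: 0.597
finger_force: 3.0
[0.00315233 0.42331711 0.02867949]
7 [ 221  176  127   98 6211]
[(176, np.int64(288), np.int64(288)), (184, np.int64(266), np.int64(303)), (192, np.int64(250), np.int64(315)), (200, np.int64(241), np.int64(325)), (208, np.int64(244), np.int64(326)), (216, np.int64(237), np.int64(335)), (224, np.int64(232), np.int64(339)), (232, np.int64(231), np.int64(337)), (240, np.int64(222), np.int64(346)), (248, np.int64(221), np.int64(344)), (256, np.int64(222), np.int64(344)), (264, np.int64(223), np.int64(343)), (272, np.int64(224), np.int64(343))]
80 [229 305  11  20 167]
[(305, np.int64(229), np.int64(237)), (313, np.int64(231), np.int64(238)), (321, np.int64(231), np.int64(238))]
81 [329 305  10  19 160]
[(305, np.int64(332), np.int64(337)), (313, np.int64(329), np.int64(338)), (321, np.int64(330), np.int64(337))]
```

```bash
python3 -m crank '[{"grip":0.25,"x":0,"y":0,"z":0,"turn":0},{"grip":0.35,"x":0,"y":0,"z":0,"turn":0},{"grip":0.5,"x":0,"y":0,"z":0,"turn":0},{"grip":0.7,"x":0,"y":0,"z":0,"turn":0},{"grip":1,"x":0,"y":0,"z":0,"turn":0},{"grip":1,"x":-0.7,"y":0,"z":0,"turn":0},{"grip":1,"x":-1.4,"y":0,"z":0,"turn":0},{"grip":1,"x":-2.2,"y":0,"z":0,"turn":0},{"grip":1,"x":-2.2,"y":0,"z":0,"turn":0},{"grip":1,"x":-2.2,"y":0,"z":0,"turn":0}]' 3
python3 - <<'E'
from h import *
a=snapshot("scene");b=snapshot("wrist")
o=np.hstack([cv2.resize(a[150:270,170:290],(400,400)),cv2.resize(b[60:340,140:420],(400,400))])
cv2.imwrite("pics/stand.png",cv2.convertScaleAbs(o,alpha=1.3)[:,:,::-1])
E
```

```text
time_s: 7.45
eef_pos: [0.5056, 0.2844, 0.0466]
tcp_rot: [-0.0, 0.616, 0.788, 0.0]
wrist_force: [0.7, 0.1, -0.6]
grip_width: 1.001
finger_force: 0.0
```

View pics/stand.png

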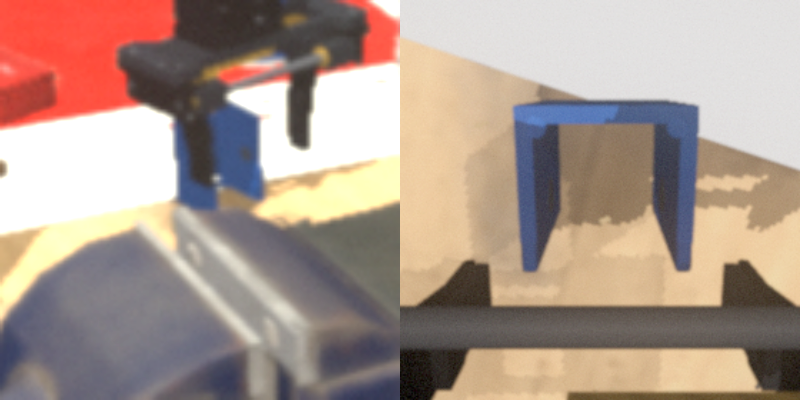

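```bash
python3 - <<'E'
from h import *
s=get_state();p=s["eef_pos"],s["tcp_rot"];q=p[1];R=Ro.from_quat(np.r_[q[1:],q[0]]).as_matrix()
P=np.array([ray("wrist",(u-400)*.7+140,v*.7+60,.076,p) for u,v in((514,106),(698,106),(692,270),(521,270))])
print(((P-p[0])@R*100).round(2))
E
```

```text
[[ 6.82 -2.54 -2.93]
 [ 6.82  2.6  -2.93]
 [ 1.91  2.67 -2.93]
 [ 1.92 -2.58 -2.94]]
```

```bash
python3 -m crank '[{"grip":1,"x":0.7,"y":0,"z":0.2,"turn":0},{"grip":1,"x":1.5,"y":0,"z":0.6,"turn":0},{"grip":1,"x":2.2,"y":0,"z":1,"turn":0},{"grip":1,"x":2.8,"y":0,"z":1.5,"turn":0},{"grip":1,"x":2.8,"y":0,"z":1.8,"turn":0},{"grip":1,"x":2.8,"y":0,"z":1.8,"turn":0},{"grip":0,"x":2.8,"y":0,"z":1.8,"turn":0},{"grip":-1,"x":2.8,"y":0,"z":1.8,"turn":0},{"grip":-1,"x":2.8,"y":0,"z":1.8,"turn":0},{"grip":-1,"x":2.8,"y":0,"z":1.8,"turn":0}]' 4
python3 -m crank '[{"grip":-1,"x":0,"y":0,"z":0,"turn":0},{"grip":-1,"x":0,"y":0,"z":0,"turn":0},{"grip":-1,"x":0,"y":0,"z":-1,"turn":0},{"grip":-1,"x":0,"y":0,"z":-2,"turn":0},{"grip":-1,"x":0,"y":0,"z":-3.5,"turn":0},{"grip":-1,"x":0,"y":0,"z":-5,"turn":0},{"grip":-1,"x":0,"y":0,"z":-5,"turn":0},{"grip":-1,"x":0,"y":0,"z":-5,"turn":0},{"grip":-1,"x":0,"y":0,"z":-5,"turn":0},{"grip":-1,"x":0,"y":0,"z":-5,"turn":0}]' 3
python3 - <<'E'
from h import *
a=snapshot("scene");b=snapshot("wrist")
o=np.hstack([cv2.resize(a[130:250,170:290],(400,400)),cv2.resize(b[60:340,140:420],(400,400))])
cv2.imwrite("pics/lift3.png",cv2.convertScaleAbs(o,alpha=1.3)[:,:,::-1])
E
```

```text
time_s: 8.55
eef_pos: [0.4989, 0.3119, 0.0288]
tcp_rot: [0.0, 0.616, 0.788, 0.0]
wrist_force: [-0.4, -0.3, 0.3]
grip_width: 0.719
finger_force: 0.0
time_s: 9.55
eef_pos: [0.4981, 0.3117, 0.0778]
tcp_rot: [-0.0, 0.616, 0.788, -0.001]
wrist_force: [0.2, 0.1, -1.6]
grip_width: 0.599
finger_force: 3.0
```

View pics/lift3.png

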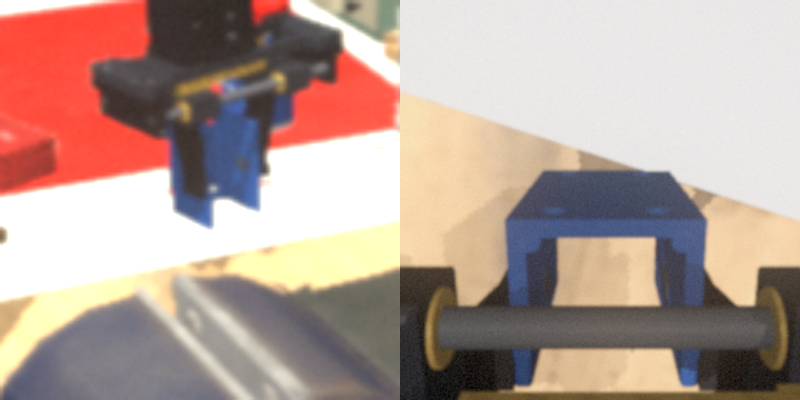

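```bash
python3 - <<'E'
from h import *
m=camera_model("wrist");T=np.array(m["tool_from_camera"])
for l,r,v in((507,706,219),(546,671,172),(513,699,385)):
    w=.7*(r-l);D=.052*m["fx"]/w;u=((l+r)/2-400)*.7+140;y=v*.7+60
    c=np.array([(u-m["cx"])/m["fx"]*D,(y-m["cy"])/m["fy"]*D,D,1]);print((T@c*100).round(2))
E
```

```text
[ 3.99e+00  4.00e-02 -4.57e+00  1.00e+02]
[  3.95   0.13   2.88 100.  ]
[-7.10e-01  3.00e-02 -4.97e+00  1.00e+02]
```

```bash
cat >> h.py <<'E'
def theta(xf=-.009,top=-.028,show=False):
    m=camera_model("wrist");Ti=np.linalg.inv(np.array(m["tool_from_camera"]));b=snapshot("wrist").astype(int)
    mask=((b[...,2]>1.3*b[...,0])&(b[...,2]>25)).astype(np.uint8)
    mask[:100]=0
    best=[]
    for th in range(-30,131,2):
        t=np.radians(th);M=np.zeros(mask.shape,np.uint8)
        def pr(x,d,y):
            X=np.array([x*np.cos(t)-d*np.sin(t),y,-.019+x*np.sin(t)+d*np.cos(t),1]);c=Ti@X
            return [m["fx"]*c[0]/c[2]+m["cx"],m["fy"]*c[1]/c[2]+m["cy"]]
        def face(*pts):
            cv2.fillConvexPoly(M,cv2.convexHull(np.array([pr(*p) for p in pts],np.float32)).astype(np.int32),1)
        for y0,y1 in((-.026,-.021),(.021,.026)):
            face(*[(xf+a,top+c,y) for a in(0,.05) for c in(0,.076) for y in(y0,y1)])
        face(*[(xf+a,top+c,y) for a in(.045,.05) for c in(0,.076) for y in(-.026,.026)])
        s=np.s_[60:245,215:355];i=(M[s]&mask[s]).sum();u=(M[s]|mask[s]).sum();best.append((round(i/max(u,1),3),th))
    return sorted(best)[-4:]
E
python3 -c "
from h import *;print(theta())"
python3 -m crank '[{"grip":-1,"x":0,"y":0,"z":-5,"turn":0},{"grip":-1,"x":0,"y":0,"z":-9,"turn":0},{"grip":-1,"x":0,"y":0,"z":-10,"turn":0},{"grip":-1,"x":0,"y":0,"z":-10,"turn":0},{"grip":-1,"x":0,"y":0,"z":-6,"turn":0},{"grip":-1,"x":0,"y":0,"z":-6,"turn":0},{"grip":-1,"x":0,"y":0,"z":-10,"turn":0},{"grip":-1,"x":0,"y":0,"z":-10,"turn":0},{"grip":-1,"x":0,"y":0,"z":-10,"turn":0},{"grip":-1,"x":0,"y":0,"z":-10,"turn":0}]' 3
python3 -c "
from h import *;print(theta())"
```

```text
[(np.float64(0.675), -2), (np.float64(0.677), 4), (np.float64(0.702), 2), (np.float64(0.712), 0)]
time_s: 10.7
eef_pos: [0.4978, 0.3116, 0.1774]
tcp_rot: [-0.0, 0.616, 0.788, -0.001]
wrist_force: [0.2, 0.0, -1.7]
grip_width: 0.595
finger_force: 3.0
[(np.float64(0.358), 32), (np.float64(0.36), 26), (np.float64(0.364), 30), (np.float64(0.365), 28)]
```

```bash
python3 -m crank '[{"grip":-1,"x":0,"y":0,"z":3,"turn":0},{"grip":-1,"x":0,"y":0,"z":3,"turn":0},{"grip":-1,"x":0,"y":0,"z":-1,"turn":0},{"grip":-1,"x":0,"y":0,"z":-1,"turn":0},{"grip":-1,"x":0,"y":0,"z":2,"turn":0},{"grip":-1,"x":0,"y":0,"z":2,"turn":0},{"grip":-1,"x":0,"y":0,"z":-2,"turn":0},{"grip":-1,"x":0,"y":0,"z":-2,"turn":0},{"grip":-1,"x":0,"y":0,"z":-2,"turn":0},{"grip":-1,"x":0,"y":0,"z":-2,"turn":0}]' 3
python3 - <<'E'
from h import *
print(theta())
a=snapshot("scene");b=snapshot("wrist")
o=np.hstack([cv2.resize(a[70:220,150:300],(400,400)),cv2.resize(b[60:340,140:420],(400,400))])
cv2.imwrite("pics/lift4.png",cv2.convertScaleAbs(o,alpha=1.3)[:,:,::-1])
E
```

```text
time_s: 11.75
eef_pos: [0.4981, 0.3117, 0.1981]
tcp_rot: [-0.0, 0.616, 0.788, -0.001]
wrist_force: [0.6, 0.3, -1.7]
grip_width: 0.598
finger_force: 3.0
[(np.float64(0.829), 58), (np.float64(0.834), 56), (np.float64(0.84), 52), (np.float64(0.847), 54)]
```

View pics/lift4.png

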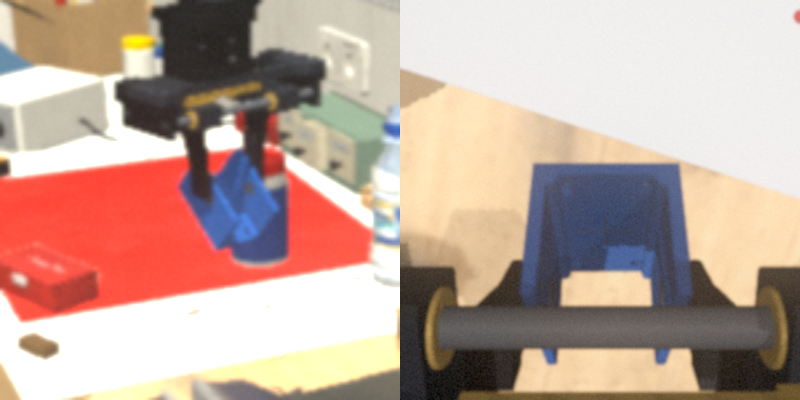

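```bash
python3 -m crank '[{"grip":-1,"x":0,"y":0,"z":2,"turn":0},{"grip":-1,"x":0,"y":0,"z":5,"turn":0},{"grip":-1,"x":0,"y":0,"z":8,"turn":0},{"grip":-1,"x":0,"y":0,"z":11,"turn":0},{"grip":-1,"x":0,"y":0,"z":13,"turn":0},{"grip":-1,"x":0,"y":0,"z":14.2,"turn":0},{"grip":-1,"x":0,"y":0,"z":14.8,"turn":0},{"grip":-1,"x":0,"y":0,"z":15.2,"turn":0},{"grip":-1,"x":0,"y":0,"z":15.6,"turn":0},{"grip":-1,"x":0,"y":0,"z":16,"turn":0}]' 3
python3 -m crank '[{"grip":-1,"x":0,"y":0,"z":0.3,"turn":0},{"grip":-1,"x":0,"y":0,"z":0.6,"turn":0},{"grip":-1,"x":0,"y":0,"z":0.9,"turn":0},{"grip":-1,"x":0,"y":0,"z":1.2,"turn":0},{"grip":-1,"x":0,"y":0,"z":1.4,"turn":0},{"grip":-1,"x":0,"y":0,"z":1.6,"turn":0},{"grip":-1,"x":0,"y":0,"z":1.6,"turn":0},{"grip":-1,"x":0,"y":0,"z":1.6,"turn":0},{"grip":0.4,"x":0,"y":0,"z":1.6,"turn":0},{"grip":1,"x":0,"y":0,"z":1.6,"turn":0}]' 3
python3 -c "
from h import *;print(theta())"
```

```text
time_s: 12.9
eef_pos: [0.4991, 0.3131, 0.0397]
tcp_rot: [-0.0, 0.616, 0.788, 0.001]
wrist_force: [-2.7, 0.6, 3.7]
grip_width: 0.596
finger_force: 3.0
time_s: 13.9
eef_pos: [0.4985, 0.311, 0.0221]
tcp_rot: [0.0, 0.616, 0.788, -0.001]
wrist_force: [0.3, 0.4, 1.4]
grip_width: 0.7
finger_force: 0.0
[(np.float64(0.765), -24), (np.float64(0.772), -26), (np.float64(0.777), -28), (np.float64(0.786), -30)]
```

```bash
python3 - <<'E'
from h import *
s=get_state();b=snapshot("wrist").astype(int)
m=((b[...,2]>1.3*b[...,0])&(b[...,2]>25))
for r in range(130,345,6): print(r,''.join('#' if m[r,c] else '.' for c in range(190,380,3)))
p=s["eef_pos"],s["tcp_rot"];q=p[1];R=Ro.from_quat(np.r_[q[1:],q[0]]).as_matrix()
for v in range(140,300,20):print(v,((ray("wrist",284,v,.05,p)-p[0])@R*100).round(2),((ray("wrist",284,v,.005,p)-p[0])@R*100).round(2))
E
```

```text
130 ................................................................
136 ...................##########################...................
142 ...........####...############################...####...........
148 ...........####.#.###....##############....###...####...........
154 ............###..####....##############....##########...........
160 ............#########################################...........
166 ............#########################################...........
172 ............########################################............
178 ............########################################............
184 ............########################################............
190 ............########################################............
196 ............########################################............
202 ............########################################............
208 ............#####.############################.#####............
214 ............#####.############################.#####............
220 ............#####.############################.#####.........
[... 1017 characters left out ...]
.....................
316 ................................................................
322 ................................................................
328 ................................................................
334 ................................................................
340 ................................................................
140 [ 6.58  0.02 -2.79] [6.36 0.02 1.71]
160 [ 5.78  0.02 -2.79] [5.28 0.02 1.71]
180 [ 4.94  0.02 -2.78] [4.18 0.02 1.72]
200 [ 4.08  0.02 -2.78] [3.03 0.02 1.72]
220 [ 3.2   0.02 -2.78] [1.85 0.02 1.72]
240 [ 2.28  0.02 -2.78] [0.62 0.02 1.72]
260 [ 1.33  0.02 -2.78] [-0.65  0.02  1.72]
280 [ 0.34  0.02 -2.78] [-1.96  0.02  1.72]
```

```bash
python3 -m crank '[{"grip":1,"x":0,"y":0,"z":0,"turn":0},{"grip":1,"x":0,"y":0,"z":0,"turn":0},{"grip":1,"x":1.5,"y":0.05,"z":0,"turn":0},{"grip":1,"x":3,"y":0.05,"z":0,"turn":0},{"grip":1,"x":4.3,"y":0.05,"z":0,"turn":0},{"grip":1,"x":4.9,"y":0.05,"z":0,"turn":0},{"grip":1,"x":4.9,"y":0.05,"z":0,"turn":0},{"grip":0,"x":4.9,"y":0.05,"z":0,"turn":0},{"grip":-1,"x":4.9,"y":0.05,"z":0,"turn":0},{"grip":-1,"x":4.9,"y":0.05,"z":0,"turn":0}]' 30
python3 -m crank '[{"grip":-1,"x":0,"y":0,"z":0,"turn":0},{"grip":-1,"x":0,"y":0,"z":0,"turn":0},{"grip":-1,"x":0,"y":0,"z":0,"turn":0},{"grip":-1,"x":0,"y":0,"z":-2,"turn":0},{"grip":-1,"x":0,"y":0,"z":-5,"turn":0},{"grip":-1,"x":0,"y":0,"z":-9,"turn":0},{"grip":-1,"x":0,"y":0,"z":-13,"turn":0},{"grip":-1,"x":0,"y":0,"z":-17,"turn":0},{"grip":-1,"x":0,"y":0,"z":-20.5,"turn":0},{"grip":-1,"x":0,"y":0,"z":-22.8,"turn":0}]' 30
```

```text
time_s: 15.0
eef_pos: [0.4876, 0.3589, 0.0226]
tcp_rot: [0.0, 0.616, 0.788, -0.0]
wrist_force: [0.1, -0.2, 0.0]
grip_width: 0.811
finger_force: 0.0
time_s: 16.0
eef_pos: [0.4879, 0.36, 0.2536]
tcp_rot: [0.0, 0.616, 0.788, 0.002]
wrist_force: [0.8, 0.1, -0.8]
grip_width: 0.595
finger_force: 30.0
```

```bash
python3 -m crank '[{"grip":-1,"x":-3,"y":0.6,"z":0,"turn":1},{"grip":-1,"x":-7.5,"y":1.5,"z":0,"turn":2},{"grip":-1,"x":-12.5,"y":2.4,"z":0,"turn":3},{"grip":-1,"x":-17.5,"y":3.4,"z":0,"turn":4},{"grip":-1,"x":-22.5,"y":4.4,"z":0,"turn":5},{"grip":-1,"x":-27.5,"y":5.3,"z":0,"turn":6},{"grip":-1,"x":-32.5,"y":6.3,"z":0,"turn":7},{"grip":-1,"x":-37.5,"y":7.3,"z":0,"turn":8},{"grip":-1,"x":-42.5,"y":8.2,"z":0,"turn":9},{"grip":-1,"x":-46,"y":8.9,"z":0,"turn":10}]' 30
python3 -m crank '[{"grip":-1,"x":0,"y":0,"z":0,"turn":0},{"grip":-1,"x":0,"y":0,"z":0,"turn":0},{"grip":-1,"x":0,"y":0,"z":0,"turn":0},{"grip":-1,"x":0,"y":0,"z":0,"turn":0},{"grip":-1,"x":0,"y":0,"z":0,"turn":0},{"grip":-1,"x":0,"y":0,"z":0,"turn":0},{"grip":-1,"x":0,"y":0,"z":0,"turn":0},{"grip":-1,"x":0,"y":0,"z":0,"turn":0},{"grip":-1,"x":0,"y":0,"z":0,"turn":0},{"grip":-1,"x":0,"y":0,"z":0,"turn":0}]' 30
python3 - <<'E'
from h import *
s=get_state();b=snapshot("wrist")
np.save("w2.npy",b);np.save("w2p.npy",np.r_[s["eef_pos"],s["tcp_rot"]])
print(s["q"].round(2),s["eef_pos"],s["tcp_rot"])
# zoomed crop around the projected jig
m=camera_model("wrist");T=np.linalg.inv(m["tool_from_camera"]);q=s["tcp_rot"];R=Ro.from_quat(np.r_[q[1:],q[0]]).as_matrix()
for X in((.7028,.0517,.018),(.64,.06,.018),(.645,-.088,.018),(.678,-.0135,.125)):
    c=T@np.r_[R.T@(np.array(X)-s["eef_pos"]),1];print(m["fx"]*c[0]/c[2]+m["cx"],m["fy"]*c[1]/c[2]+m["cy"])
E
```

```text
time_s: 17.0
eef_pos: [0.685, -0.0684, 0.2501]
tcp_rot: [0.0, 0.683, 0.73, -0.001]
wrist_force: [-0.5, -0.4, -0.9]
grip_width: 0.592
finger_force: 30.0
time_s: 18.0
eef_pos: [0.6847, -0.0653, 0.2506]
tcp_rot: [0.0, 0.682, 0.731, 0.0]
wrist_force: [-0.4, -0.2, -1.2]
grip_width: 0.597
finger_force: 30.0
[-0.35  0.43  0.58  1.32 -0.23  1.46  0.28] [ 0.68473411 -0.06526898  0.25057087] [6.93120024e-06 6.82194714e-01 7.31170549e-01 2.98670585e-05]
307.0831195149336 83.76040907053334
252.1882559543726 71.81654265229255
251.03253480731323 199.7990445015858
280.46656134585976 147.18230909441803
```

```bash
python3 - <<'E'
from h import *
b=np.load("w2.npy")[35:155,204:364]
cv2.imwrite("pics/jig.png",cv2.convertScaleAbs(cv2.resize(b,(800,600),interpolation=cv2.INTER_CUBIC),alpha=1.3)[:,:,::-1])
E
```

```text
(no output)
```

View pics/jig.png

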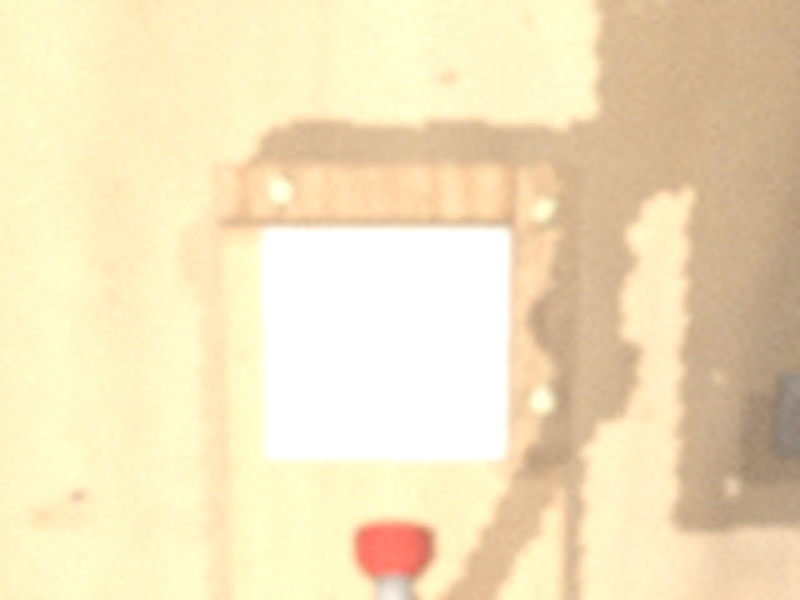

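```bash
python3 - <<'E'
from h import *
a=np.load("w2p.npy");p=a[:3],a[3:];q=p[1];R=Ro.from_quat(np.r_[q[1:],q[0]]).as_matrix()
f=lambda u,v,z:(ray("wrist",204+u/5,35+v/5,z,p)-p[0])@R*100
for n,u,v,z in(("corner",511,226,.018),("side stop low",508,460,.018),("end stop left",230,226,.018),("bed left low",230,590,.018),("stop top corner",513,222,.028),("endstop outerL",220,165,.028),("plunger tip",393,525,.125),("plunger",393,577,.125)):print(n,f(u,v,z).round(2))
b=np.load("w2.npy").astype(int);m=((b[...,2]>1.3*b[...,0])&(b[...,2]>25))
for r in range(150,345,6): print(r,''.join('#' if m[r,c] else '.' for c in range(190,380,3)))
E
```

```text
corner [11.92  2.5  23.26]
side stop low [ 6.78  2.52 23.26]
end stop left [11.92 -3.87 23.26]
bed left low [ 3.77 -4.09 23.26]
stop top corner [11.89  2.48 22.26]
endstop outerL [13.05 -3.95 22.26]
plunger tip [ 5.82 -0.13 12.56]
plunger [ 4.93 -0.13 12.56]
150 ................................................................
156 ................................................................
162 ................................................................
168 ................................................................
174 ................................................................
180 ................................................................
186 ................................................................
192 ................................................................
198 ................................................................
204 ................................................................
210 ................................................................
216 ................................................................
222 .........
[... 735 characters left out ...]
..........
288 ................................................................
294 ................................................................
300 ................................................................
306 .............#####.###############################..............
312 ..............####.###############################..............
318 ..............####.###############################..............
324 ..............#########..#############...#########..............
330 ..............###################################...............
336 ................................................................
342 ................................................................
```

```bash
python3 -m crank '[{"grip":-1,"x":3,"y":-0.4,"z":0,"turn":0},{"grip":-1,"x":6.5,"y":-0.4,"z":0,"turn":0},{"grip":-1,"x":9,"y":-0.4,"z":0,"turn":0},{"grip":-1,"x":10.1,"y":-0.4,"z":0,"turn":0},{"grip":-1,"x":10.1,"y":-0.4,"z":2,"turn":0},{"grip":-1,"x":10.1,"y":-0.4,"z":5,"turn":0},{"grip":-1,"x":10.1,"y":-0.4,"z":8.5,"turn":0},{"grip":-1,"x":10.1,"y":-0.4,"z":12,"turn":0},{"grip":-1,"x":10.1,"y":-0.4,"z":15,"turn":0},{"grip":-1,"x":10.1,"y":-0.4,"z":17.3,"turn":0}]' 30
python3 -m crank '[{"grip":-1,"x":0,"y":0,"z":0.5,"turn":0},{"grip":-1,"x":0,"y":0,"z":1,"turn":0},{"grip":-1,"x":0,"y":0,"z":1.5,"turn":0},{"grip":-1,"x":0,"y":0,"z":2,"turn":0},{"grip":-1,"x":0,"y":0,"z":2.4,"turn":0},{"grip":-1,"x":0,"y":0,"z":2.8,"turn":0},{"grip":-1,"x":0,"y":0,"z":3.1,"turn":0},{"grip":-1,"x":0,"y":0,"z":3.3,"turn":0},{"grip":-1,"x":0,"y":0,"z":3.3,"turn":0},{"grip":-1,"x":0,"y":0,"z":3.3,"turn":0}]' 30
```

```text
time_s: 19.05
eef_pos: [0.6753, 0.0376, 0.0785]
tcp_rot: [0.0, 0.682, 0.732, 0.002]
wrist_force: [0.2, 5.4, 4.8]
grip_width: 0.599
finger_force: 30.0
time_s: 20.05
eef_pos: [0.6739, 0.0353, 0.0447]
tcp_rot: [0.0, 0.682, 0.731, 0.0]
wrist_force: [0.5, -0.2, -0.6]
grip_width: 0.591
finger_force: 30.0
```

```bash
python3 -m crank '[{"grip":-1,"x":0,"y":0,"z":0.1,"turn":0},{"grip":-1,"x":0,"y":0,"z":0.2,"turn":0},{"grip":-1,"x":0,"y":0,"z":0.3,"turn":0},{"grip":-1,"x":0,"y":0,"z":0.4,"turn":0},{"grip":-1,"x":0,"y":0,"z":0.4,"turn":0},{"grip":-1,"x":0,"y":0,"z":0.45,"turn":0},{"grip":-1,"x":0,"y":0,"z":0.45,"turn":0},{"grip":-1,"x":0,"y":0,"z":0.45,"turn":0},{"grip":-1,"x":0,"y":0,"z":0.45,"turn":0},{"grip":-1,"x":0,"y":0,"z":0.45,"turn":0}]' 30
python3 -c "
from h import *
s=get_state();print(s['wrist_force'],s['wrist_torque'],s['eef_pos'])
b=snapshot('wrist').astype(int);m=((b[...,2]>1.3*b[...,0])&(b[...,2]>25))
for r in range(200,280,6): print(r,''.join('#' if m[r,c] else '.' for c in range(190,380,3)))
"
```

```text
time_s: 21.05
eef_pos: [0.6738, 0.0353, 0.0401]
tcp_rot: [-0.0, 0.682, 0.731, 0.0]
wrist_force: [0.6, 0.6, -1.5]
grip_width: 0.595
finger_force: 30.0
[ 0.63157664  0.62247524 -1.54748123] [-0.03167786  0.03546123 -0.02437357] [0.67377968 0.03532155 0.04010131]
200 ................................................................
206 ................................................................
212 ................................................................
218 ................................................................
224 ...............................................#................
230 ...............##.............................###...............
236 ..............###..............................##...............
242 ..............###..............................###..............
248 .............###..............................####..............
254 .............###..............................#####.............
260 ............####.............................######.............
266 ............####............................#######.............
272 ............####............................########............
278 ................................................................
```

```bash
python3 -m crank '[{"grip":-1,"x":0,"y":0,"z":0.05,"turn":0},{"grip":-1,"x":0,"y":0,"z":0.1,"turn":0},{"grip":-1,"x":0,"y":0,"z":0.15,"turn":0},{"grip":-1,"x":0,"y":0,"z":0.15,"turn":0},{"grip":-1,"x":0,"y":0,"z":0.15,"turn":0},{"grip":-1,"x":0,"y":0,"z":0.15,"turn":0},{"grip":-1,"x":0,"y":0,"z":0.15,"turn":0},{"grip":-1,"x":0,"y":0,"z":0.15,"turn":0},{"grip":-1,"x":0,"y":0,"z":0.15,"turn":0},{"grip":-1,"x":0,"y":0,"z":0.15,"turn":0}]' 30
```

```text
time_s: 22.1
eef_pos: [0.6738, 0.0353, 0.0386]
tcp_rot: [0.0, 0.682, 0.731, 0.0]
wrist_force: [0.5, 0.4, -2.3]
grip_width: 0.598
finger_force: 30.0
```

```bash
python3 -m crank '[{"grip":-1,"x":0,"y":0,"z":0.1,"turn":0},{"grip":-1,"x":0,"y":0,"z":0.2,"turn":0},{"grip":-1,"x":0,"y":0,"z":0.2,"turn":0},{"grip":-1,"x":0,"y":0,"z":0.2,"turn":0},{"grip":-1,"x":0,"y":0,"z":0.2,"turn":0},{"grip":-1,"x":0,"y":0,"z":0.2,"turn":0},{"grip":-1,"x":0,"y":0,"z":0.2,"turn":0},{"grip":-1,"x":0,"y":0,"z":0.2,"turn":0},{"grip":-1,"x":0,"y":0,"z":0.2,"turn":0},{"grip":-1,"x":0,"y":0,"z":0.2,"turn":0}]' 30
```

```text
time_s: 23.1
eef_pos: [0.6738, 0.0353, 0.0366]
tcp_rot: [-0.0, 0.682, 0.731, 0.0]
wrist_force: [0.6, -0.1, -1.4]
grip_width: 0.596
finger_force: 30.0
```

```bash
python3 - <<'E'
from h import *
b=snapshot('wrist').astype(int)
for c in(240,262,286,310,334):
    print(c,[(r,*b[r,c]) for r in range(100,300,8)])
E
```

```text
240 [(100, np.int64(156), np.int64(130), np.int64(101)), (108, np.int64(159), np.int64(135), np.int64(105)), (116, np.int64(158), np.int64(133), np.int64(105)), (124, np.int64(161), np.int64(138), np.int64(107)), (132, np.int64(161), np.int64(138), np.int64(108)), (140, np.int64(161), np.int64(139), np.int64(109)), (148, np.int64(160), np.int64(139), np.int64(109)), (156, np.int64(158), np.int64(133), np.int64(105)), (164, np.int64(165), np.int64(141), np.int64(111)), (172, np.int64(163), np.int64(138), np.int64(106)), (180, np.int64(162), np.int64(137), np.int64(106)), (188, np.int64(161), np.int64(137), np.int64(106)), (196, np.int64(128), np.int64(106), np.int64(81)), (204, np.int64(125), np.int64(101), np.int64(76)), (212, np.int64(166), np.int64(147), np.int64(116)), (220, np.int64(148), np.int64(127), np.int64(99)), (228, np.int64(78), np.int64(77), np.int64(93)), (236, np.int64(65), np.int64(65), np.int64(78)), (244, np.int64(72), np.int64(71), np.int64(76)), (252, np.int64(59), np.int64(59), np.int64(72)), (260, np.int64(62), np.int64(60), np.int64(72)), (268, np.int64(59), n
[... 4626 characters left out ...]
 (188, np.int64(160), np.int64(137), np.int64(110)), (196, np.int64(122), np.int64(100), np.int64(77)), (204, np.int64(123), np.int64(100), np.int64(79)), (212, np.int64(135), np.int64(107), np.int64(78)), (220, np.int64(133), np.int64(106), np.int64(81)), (228, np.int64(67), np.int64(76), np.int64(100)), (236, np.int64(68), np.int64(74), np.int64(101)), (244, np.int64(66), np.int64(79), np.int64(105)), (252, np.int64(64), np.int64(72), np.int64(92)), (260, np.int64(63), np.int64(70), np.int64(95)), (268, np.int64(56), np.int64(64), np.int64(87)), (276, np.int64(73), np.int64(68), np.int64(68)), (284, np.int64(83), np.int64(82), np.int64(83)), (292, np.int64(90), np.int64(91), np.int64(90))]
```

```bash
cat >> h.py <<'E'
def pix(X):
    m=camera_model("scene");c=np.array(m["R"])@np.array(X)+np.array(m["t"]);return m["fx"]*c[0]/c[2]+m["cx"],m["fy"]*c[1]/c[2]+m["cy"]
def asc(r0,r1,c0,c1,st=2):
    b=snapshot("scene").astype(int);r,g,B=b[...,0],b[...,1],b[...,2]
    M=np.full(r.shape,'.');M[(r+g+B)<150]='x';M[(r>2*g)&(r>2*B)&(r>90)]='R';M[(B>1.35*r)&(B>40)]='#';M[(r>150)&(g>150)&(B>150)]='w'
    for i in range(r0,r1,st):print(i,''.join(M[i,c0:c1:st]))
E
python3 - <<'E'
from h import *
s=get_state();q=s["tcp_rot"];R=Ro.from_quat(np.r_[q[1:],q[0]]).as_matrix()
for n,o in(("TCP",(0,0,0)),("P",(0,0,-.019)),("P-x5",(-.05,0,-.019)),("P+x5",(.05,0,-.019)),("Pup5",(0,0,-.069)),("P-y",(0,-.026,-.019)),("P+y",(0,.026,-.019))):print(n,np.round(pix(s["eef_pos"]+R@np.array(o))))
asc(165,270,315,425,2)
E
```

```text
TCP [354. 225.]
P [354. 218.]
P-x5 [368. 226.]
P+x5 [341. 210.]
Pup5 [355. 199.]
P-y [345. 221.]
P+y [362. 215.]
165 wwwwwwww...xxxxxxxxxxxxxxxxxx.......wwwwwwwwwwwwwwwwwww
167 wwwwwwww...xxxxxxxxxxxxxxxxx..........wwwwwwwwwwwwwwwww
169 wwwwwwwww..xxxxxxxxxxxxxxxxx............wwwwwwwwwwwwwww
171 wwwwwwwww..xxxxxxxxxxxxxxxxx...............wwwwwwwwwwww
173 wwwwwwwww..xxxxxxxxxxxxx.xxxx................wwwwwwwwww
175 wwwwwwwww..xxxxxxxxxxxxxxxxxxx.................wwwwwwww
177 wwwwwwwwww.xxxxxxx.xxxxxxxxx..x...................wwwww
179 wwwwwwwwww.xxxxxxxxxxxx..xx...xx...................wwww
181 wwwwwwwwww.xxxxxxxxxxxxx.xxx........................www
183 wwwwwwwww..xxxxxxxxxxxxxxxxx............x...........www
185 ............xxxxxxxxxxxxxxx......xxxxxxxx...........www
187 ..............xxxxxxxxxx..........xxxxxx............www
189 ................xxx.x..................x...........wwww
191 .......................................x...........wwww
193 ..........................xx..........xx...........wwww
195 ..xxx.............................................wwwww
197 ...xxxx................
[... 1492 characters left out ...]
.............wwww..w...................w
249 .........#....................wwwwwww.................w
251 ....#.###....................w.wwwwwww...............ww
253 .#####......................www..ww..w.......ww.wwwwwww
255 #########.....................w..............wwwwwwwwww
257 #####.###.....................................wwwwwwwww
259 #######........................................wwwwwwww
261 #######.........................................wwwwwww
263 ###....................................wwwww...wwwwwwww
265 ......................................wwwwwwwwwwwwwwwww
267 .......................................www.wwwwwwwwwwww
269 ..................................ww.......wwwwwwwwwwww
```

```bash
cat >> h.py <<'E'
def fit(phis,box,es=(.012,.016,.02),hs=(.037,.041)):
    "box r0,r1,c0,c1 in scene; phi: extra turn past plate-down (+x end going down)"
    s=get_state();q=s["tcp_rot"];R=Ro.from_quat(np.r_[q[1:],q[0]]).as_matrix();p0=s["eef_pos"]
    b=snapshot("scene").astype(int);mask=((b[...,2]>1.35*b[...,0])&(b[...,2]>40)).astype(np.uint8)
    r0,r1,c0,c1=box;S=np.s_[r0:r1,c0:c1];res=[]
    for ph in phis:
     for e in es:
      for h in hs:
        t=np.radians(ph);M=np.zeros(mask.shape,np.uint8)
        pr=lambda x,d,y:pix(p0+R@np.array([x*np.cos(t)-d*np.sin(t),y,-.019+x*np.sin(t)+d*np.cos(t)]))
        for xs,ds,ys in(((e-.076,e),(h-.05,h),(-.026,-.021)),((e-.076,e),(h-.05,h),(.021,.026)),((e-.076,e),(h-.005,h),(-.026,.026))):
            pts=np.array([pr(x,d,y) for x in xs for d in ds for y in ys],np.float32)
            cv2.fillConvexPoly(M,cv2.convexHull(pts).astype(np.int32),1)
        res.append((round((M[S]&mask[S]).sum()/(M[S]|mask[S]).sum(),3),ph,e,h))
    return sorted(res)[-4:]
E
python3 - <<'E'
from h import *
for r in fit(range(-60,121,5),(190,242,335,390)):print(*r)
E
```

```text
Traceback (most recent call last):
  File "h.py", line 53, in fit
    pts=np.array([pr(x,d,y) for x in xs for d in ds for y in ys],np.float32)
                  ~~^^^^^^^
  File "h.py", line 51, in <lambda>
    pr=lambda x,d,y:pix(p0+R@np.array([x*np.cos(t)-d*np.sin(t),y,-.019+x*np.sin(t)+d*np.cos(t)]))
                    ~~~^^^^^^^^^^^^^^^^^^^^^^^^^^^^^^^^^^^^^^^^^^^^^^^^^^^^^^^^^^^^^^^^^^^^^^^^^^
  File "h.py", line 37, in pix
    m=camera_model("scene");c=np.array(m["R"])@np.array(X)+np.array(m["t"]);return m["fx"]*c[0]/c[2]+m["cx"],m["fy"]*c[1]/c[2]+m["cy"]
ValueError: time passes only in moves, steps and waits
```

```bash
sed -i '3a import functools\ncamera_model=functools.lru_cache(camera_model)' h.py; sed -n 1,6p h.py; python3 - <<'E'
from h import *
for r in fit(range(-60,121,5),(190,242,335,390)):print(*r)
E
```

```text
import numpy as np,cv2
from cell import *
from scipy.spatial.transform import Rotation as Ro
import functools
camera_model=functools.lru_cache(camera_model)
def ray(n,u,v,z,pose=None):
0.719 60 0.02 0.041
0.726 55 0.012 0.037
0.726 55 0.02 0.037
0.73 55 0.016 0.037
```

```bash
python3 -m crank '[{"grip":-1,"x":0.8,"y":0,"z":0,"turn":0},{"grip":-1,"x":1.8,"y":0,"z":0,"turn":0},{"grip":-1,"x":2.6,"y":0,"z":-0.5,"turn":0},{"grip":-1,"x":3,"y":0,"z":-2,"turn":0},{"grip":-1,"x":4,"y":0,"z":-5,"turn":0},{"grip":-1,"x":6,"y":0,"z":-8,"turn":0},{"grip":-1,"x":9,"y":0,"z":-10,"turn":0},{"grip":-1,"x":10,"y":0,"z":-10,"turn":0},{"grip":-1,"x":10,"y":0,"z":-10,"turn":0},{"grip":-1,"x":10,"y":0,"z":-10,"turn":0}]' 30
python3 -m crank '[{"grip":-1,"x":0,"y":0,"z":0,"turn":0},{"grip":-1,"x":0,"y":0,"z":0,"turn":0},{"grip":-1,"x":0,"y":0,"z":0,"turn":0},{"grip":-1,"x":0,"y":0,"z":0,"turn":0},{"grip":-1,"x":0,"y":0,"z":0,"turn":0},{"grip":-1,"x":0,"y":0,"z":0,"turn":0},{"grip":-1,"x":0,"y":0,"z":0,"turn":0},{"grip":-1,"x":0,"y":0,"z":0,"turn":0},{"grip":-1,"x":0,"y":0,"z":0,"turn":0},{"grip":-1,"x":0,"y":0,"z":0,"turn":0}]' 4
python3 - <<'E'
from h import *
s=get_state();c=pix(s["eef_pos"]+np.array([0,0,.019]));print(c)
r,k=int(c[1]),int(c[0])
for x in fit(range(-60,121,5),(r-40,r+40,k-35,k+35)):print(*x)
asc(r-36,r+38,k-34,k+36,2)
E
```

```text
time_s: 24.3
eef_pos: [0.666, 0.1335, 0.1352]
tcp_rot: [-0.0, 0.682, 0.731, -0.001]
wrist_force: [-0.4, -0.4, -2.2]
grip_width: 0.595
finger_force: 30.0
time_s: 25.3
eef_pos: [0.6668, 0.1351, 0.1366]
tcp_rot: [-0.0, 0.682, 0.731, 0.0]
wrist_force: [-0.5, -0.7, -2.8]
grip_width: 0.598
finger_force: 4.0
(np.float64(329.1633806519036), np.float64(165.71656779312596))
0.722 55 0.016 0.037
0.724 55 0.02 0.037
0.724 60 0.016 0.037
0.727 60 0.02 0.037
129 .ww.w...xxxxxxxxxxxxxxxxx.......x..
131 .........xxxxxxxxxxxxxxxxx....xxxxx
133 ...........xxxxxxxxx..x......xxxxxx
135 ...............x.x..............xxx
137 ..........................x........
139 xx.....................xxx.........
141 xxxxx.............................x
143 xxxxxx...xx........................
145 xxxxxxxxxxx............##.x........
147 xxxxxxxxxx.............###.....wwww
149 .xxxxxxxx...........w.#####....wwww
151 ...xxxx.xx.........w..#####...wwwww
153 .w....xxx..xxx.###....######...wwww
155 wwwwww.x...xxxx#####.########......
157 ww.wwww....xxxx##############......
159 ..#wwwwwwwwxxxx##############......
161 ...wwwwwww.xxxx#############.......
163 wwwwwwwwww..xxx#############.......
165 wwwwwwwwwww.xxx############........
167 wwwwwwwwwww.xxx############........
169 wwwwwwwwwww.xxx###########.........
171 wwwwwwwwwww.xx.###########.........
173 wwwwww.wwww.xx.###########.........
175 wwwwwwwwwww..x.##########..........
177 wwwwwwwwwwwww..##########..........
179 wwwwwwwwwwwwwww#########..w........
181 wwwwwwwwwwwwwww.####..ww...........
183 wwwwwwwwwwwwwww.#....wwwww.........
185 www....................w...........
187 ww.................................
189 ww.................................
191 ww.................................
193 ww.................................
195 ww.................................
197 w..................................
199 w..................................
201 w..................................
```

```bash
python3 -m crank '[{"grip":-1,"x":0,"y":0,"z":-4,"turn":0},{"grip":-1,"x":0,"y":0,"z":-4,"turn":0},{"grip":-1,"x":0,"y":0,"z":-1,"turn":0},{"grip":-1,"x":0,"y":0,"z":-1,"turn":0},{"grip":-1,"x":0,"y":0,"z":-5,"turn":0},{"grip":-1,"x":0,"y":0,"z":-5,"turn":0},{"grip":-1,"x":0,"y":0,"z":-5,"turn":0},{"grip":-1,"x":0,"y":0,"z":-5,"turn":0},{"grip":-1,"x":0,"y":0,"z":-5,"turn":0},{"grip":-1,"x":0,"y":0,"z":-5,"turn":0}]' 3
python3 - <<'E'
from h import *
s=get_state();c=pix(s["eef_pos"]+np.array([0,0,.019]))
r,k=int(c[1]),int(c[0])
for x in fit(range(-70,121,5),(r-40,r+40,k-35,k+35)):print(*x)
asc(r-30,r+38,k-34,k+36,2)
E
```

```text
time_s: 26.4
eef_pos: [0.6663, 0.1351, 0.1856]
tcp_rot: [-0.0, 0.682, 0.731, -0.001]
wrist_force: [-0.6, -0.2, -1.2]
grip_width: 0.598
finger_force: 3.0
0.703 40 0.02 0.037
0.703 40 0.02 0.041
0.71 35 0.02 0.037
0.722 40 0.016 0.041
116 x............x.....................
118 xxx.....................xxx........
120 xxxxxx...x.....................x...
122 xxxxxxxxxxx........................
124 xxxxxxxxxxx..............xx........
126 xxxxxxxxxx.............xxxx........
128 .xxxxxx.x.......x......xxxx.w....ww
130 ...xxxx.xx.............xxx.....w...
132 www...xxxxxxxx.........xx##.....ww.
134 wwwww..x..xxxx..w.....xx####..ww.ww
136 wwwwww.....xxx....#...x#####...wwww
138 wwwwww..w..xxx...###w.#######..w.ww
140 wwwwww...w.xxxx######.#######....ww
142 wwwwwww.....xxx###############.wwww
144 wwwwww......xxx########.######wwwww
146 .www........xxx.##############.wwww
148 ww......w.w.xxx.###############ww.w
150 ww#.w...www.xxx################wwww
152 .w#wwww.....xxx##############..wwww
154 ..wwwww.....xx.############......ww
156 ww.wwww......x.###########.........
158 ww......wwwww.###########..........
160 ###...wwwwwww.#########............
162 .....wwwwwwwww########.............
164 wwwwwww.......####.................
166 wwwwwwwwwwwwwww.ww.................
168 wwwwwwwwwwwwwwwwww.................
170 wwwwwwwwwwwwwwwwwww................
172 wwwwwwwwwwwwwwwwwww................
174 wwwwww.wwwwwwwwwwww................
176 wwww.wwwwwwwwwwwwwww...............
178 wwwwwwwwwwwwwwwwwwwww..............
180 wwwwwwwwwwwwwwwwwwwwwww....w.......
182 wwwwwwwwwwwwwwwwwwwwwwwww..........
```

```bash
python3 -m crank '[{"grip":-1,"x":0,"y":0,"z":3,"turn":0},{"grip":-1,"x":0,"y":0,"z":3,"turn":0},{"grip":-1,"x":0,"y":0,"z":-1,"turn":0},{"grip":-1,"x":0,"y":0,"z":-1,"turn":0},{"grip":-1,"x":0,"y":0,"z":2,"turn":0},{"grip":-1,"x":0,"y":0,"z":2,"turn":0},{"grip":-1,"x":0,"y":0,"z":-2,"turn":0},{"grip":-1,"x":0,"y":0,"z":-2,"turn":0},{"grip":-1,"x":0,"y":0,"z":-2,"turn":0},{"grip":-1,"x":0,"y":0,"z":-2,"turn":0}]' 3
python3 - <<'E'
from h import *
s=get_state();c=pix(s["eef_pos"]+np.array([0,0,.019]))
r,k=int(c[1]),int(c[0])
for x in fit(range(-70,121,5),(r-40,r+40,k-35,k+35)):print(*x)
E
```

```text
time_s: 27.5
eef_pos: [0.6665, 0.1351, 0.2064]
tcp_rot: [-0.0, 0.682, 0.731, -0.0]
wrist_force: [1.3, 0.1, -1.9]
grip_width: 0.595
finger_force: 3.0
0.686 -40 0.012 0.041
0.689 -50 0.012 0.037
0.706 -45 0.012 0.041
0.71 -50 0.012 0.041
```

```bash
python3 -m crank '[{"grip":-1,"x":0.5,"y":0,"z":2,"turn":0},{"grip":-1,"x":1,"y":0,"z":5,"turn":0},{"grip":-1,"x":1,"y":0,"z":8.5,"turn":0},{"grip":-1,"x":1,"y":0,"z":12,"turn":0},{"grip":-1,"x":1,"y":0,"z":14,"turn":0},{"grip":-1,"x":1,"y":0,"z":15.2,"turn":0},{"grip":-1,"x":1,"y":0,"z":15.7,"turn":0},{"grip":-1,"x":1,"y":0,"z":16.1,"turn":0},{"grip":-1,"x":1,"y":0,"z":16.5,"turn":0},{"grip":-1,"x":1,"y":0,"z":16.8,"turn":0}]' 3
python3 -m crank '[{"grip":-1,"x":0,"y":0,"z":0.3,"turn":0},{"grip":-1,"x":0,"y":0,"z":0.6,"turn":0},{"grip":-1,"x":0,"y":0,"z":0.9,"turn":0},{"grip":-1,"x":0,"y":0,"z":1.2,"turn":0},{"grip":-1,"x":0,"y":0,"z":1.4,"turn":0},{"grip":-1,"x":0,"y":0,"z":1.6,"turn":0},{"grip":-1,"x":0,"y":0,"z":1.6,"turn":0},{"grip":0.4,"x":0,"y":0,"z":1.6,"turn":0},{"grip":1,"x":0,"y":0,"z":1.6,"turn":0},{"grip":1,"x":0,"y":0,"z":1.6,"turn":0}]' 3
python3 - <<'E'
from h import *
b=snapshot("wrist").astype(int)
m=((b[...,2]>1.3*b[...,0])&(b[...,2]>25))
for r in range(130,285,5): print(r,''.join('#' if m[r,c] else '.' for c in range(190,380,3)))
E
```

```text
time_s: 28.55
eef_pos: [0.6667, 0.1453, 0.0396]
tcp_rot: [0.0, 0.682, 0.731, 0.001]
wrist_force: [-3.0, -0.2, 4.4]
grip_width: 0.601
finger_force: 3.0
time_s: 29.55
eef_pos: [0.666, 0.1449, 0.0222]
tcp_rot: [-0.0, 0.682, 0.731, -0.0]
wrist_force: [0.9, -0.1, 0.5]
grip_width: 0.785
finger_force: 0.0
130 ...........####...###....##############....##########...........
135 ...........####...###################################...........
140 ...........####...###################################...........
145 ...........####..####################################...........
150 ...........##########################################...........
155 ...........####.#####################################...........
160 ............#########################################...........
165 ............#########################################...........
170 ............#########################################...........
175 ............########################################............
180 ............####..##################################............
185 ............####..###################
[... 638 characters left out ...]
..........
235 .............###...###########################..###.............
240 .............###...##########################.#.###.............
245 .............###...###....................#####.###.............
250 .............###..............................#.###.............
255 .............####...............................###.............
260 .............####...............................###.............
265 .............###...............................####.............
270 ..............##...............................####.............
275 ................................................................
280 ................................................................
```

```bash
python3 - <<'E'
from h import *
for u,v in((297,178),(321,190),(300,243),(270,230)):print(ray("top",u*.7,v*.7,.034).round(3),ray("top",u*.7,v*.7,.0).round(3))
s=get_state();q=s["tcp_rot"];R=Ro.from_quat(np.r_[q[1:],q[0]]).as_matrix()
for y in(-.06,.06):print((s["eef_pos"]+R@np.array([.075,y,0])).round(3))
E
```

```text
[0.795 0.266 0.034] [0.805 0.273 0.   ]
[0.769 0.218 0.034] [0.779 0.224 0.   ]
[0.663 0.261 0.034] [0.669 0.267 0.   ]
[0.69  0.32  0.034] [0.697 0.328 0.   ]
[0.601 0.216 0.022]
[0.721 0.224 0.022]
```

```bash
python3 -m crank '[{"grip":0.7,"x":2,"y":0,"z":0,"turn":0},{"grip":0.7,"x":4,"y":0,"z":0,"turn":0},{"grip":0.7,"x":5.8,"y":0,"z":0,"turn":0},{"grip":0.7,"x":6.5,"y":0,"z":0,"turn":0},{"grip":0.7,"x":6.5,"y":0,"z":0,"turn":0},{"grip":0,"x":6.5,"y":0,"z":0,"turn":0},{"grip":-1,"x":6.5,"y":0,"z":0,"turn":0},{"grip":-1,"x":6.5,"y":0,"z":0,"turn":0},{"grip":-1,"x":6.5,"y":0,"z":0,"turn":0},{"grip":-1,"x":6.5,"y":0,"z":0,"turn":0}]' 40
python3 -m crank '[{"grip":-1,"x":0,"y":0,"z":0,"turn":0},{"grip":-1,"x":0,"y":0,"z":0,"turn":0},{"grip":-1,"x":0,"y":0,"z":0,"turn":0},{"grip":-1,"x":0,"y":0,"z":-1,"turn":0},{"grip":-1,"x":0,"y":0,"z":-2.5,"turn":0},{"grip":-1,"x":0,"y":0,"z":-4,"turn":0},{"grip":-1,"x":0,"y":0,"z":-4,"turn":0},{"grip":-1,"x":0,"y":0,"z":-4,"turn":0},{"grip":-1,"x":0,"y":0,"z":-4,"turn":0},{"grip":-1,"x":0,"y":0,"z":-4,"turn":0}]' 40
python3 - <<'E'
from h import *
b=snapshot("wrist").astype(int)
m=((b[...,2]>1.3*b[...,0])&(b[...,2]>25))
for r in range(190,285,3): print(r,''.join('#' if m[r,c] else '.' for c in range(190,380,3)))
s=get_state();c=pix(s["eef_pos"]+np.array([0,0,.019]))
r,k=int(c[1]),int(c[0])
for x in fit(range(-70,121,5),(r-40,r+40,k-35,k+35)):print(*x)
E
```

```text
time_s: 30.6
eef_pos: [0.6619, 0.2089, 0.0227]
tcp_rot: [0.0, 0.682, 0.731, -0.0]
wrist_force: [0.7, -0.0, 0.9]
grip_width: 0.595
finger_force: 40.0
time_s: 31.6
eef_pos: [0.661, 0.2098, 0.0617]
tcp_rot: [-0.0, 0.682, 0.731, -0.001]
wrist_force: [-1.0, -0.4, -1.6]
grip_width: 0.59
finger_force: 40.0
190 ................................................................
193 ................................................................
196 ................................................................
199 ................................................................
202 ................................................................
205 ................................................................
208 ................................................................
211 ................................................................
214 ................................................................
217 ................................................................
220 ................................................................
223 ....................................
[... 789 characters left out ...]
59 ............####...################################.............
262 .............####.#################################.............
265 .............####.#################################.............
268 .............###...################################.............
271 .............######################################.............
274 .....................#######################...###..............
277 ................................................................
280 ................................................................
283 ................................................................
0.729 -5 0.012 0.037
0.74 -5 0.012 0.041
0.747 5 0.012 0.041
0.768 0 0.012 0.041
```

```bash
python3 -m crank '[{"grip":-1,"x":-2,"y":0,"z":0,"turn":0},{"grip":-1,"x":-5,"y":-0.1,"z":0,"turn":0},{"grip":-1,"x":-8,"y":-0.1,"z":0,"turn":0},{"grip":-1,"x":-11,"y":-0.1,"z":0,"turn":0},{"grip":-1,"x":-13.5,"y":-0.1,"z":0,"turn":0},{"grip":-1,"x":-15.5,"y":-0.1,"z":0,"turn":0},{"grip":-1,"x":-16.5,"y":-0.1,"z":0,"turn":0},{"grip":-1,"x":-17.2,"y":-0.1,"z":0,"turn":0},{"grip":-1,"x":-17.5,"y":-0.1,"z":0,"turn":0},{"grip":-1,"x":-17.5,"y":-0.1,"z":0,"turn":0}]' 40
python3 - <<'E'
from h import *
s=get_state();print(s["wrist_force"],s["eef_pos"]);c=pix(s["eef_pos"]+np.array([0,0,.019]))
r,k=int(c[1]),int(c[0])
for x in fit(range(-70,121,5),(r-40,r+40,k-35,k+35)):print(*x)
b=snapshot("wrist").astype(int)
for c in(262,300):print([(q,*map(int,b[q,c])) for q in range(120,232,4)])
E
```

```text
time_s: 32.7
eef_pos: [0.6727, 0.0357, 0.0625]
tcp_rot: [-0.0, 0.682, 0.731, 0.0]
wrist_force: [-0.6, -0.2, -1.5]
grip_width: 0.595
finger_force: 40.0
[-0.58798527 -0.18713983 -1.49443586] [0.67272622 0.03568882 0.06247981]
0.737 -10 0.012 0.037
0.738 -5 0.012 0.037
0.743 -5 0.012 0.041
0.769 0 0.012 0.041
[(120, 158, 134, 104), (124, 159, 137, 108), (128, 164, 142, 113), (132, 161, 136, 109), (136, 161, 139, 107), (140, 161, 136, 106), (144, 163, 139, 112), (148, 162, 137, 109), (152, 160, 137, 106), (156, 160, 137, 109), (160, 162, 138, 110), (164, 157, 134, 108), (168, 159, 136, 107), (172, 158, 133, 105), (176, 159, 137, 107), (180, 157, 133, 105), (184, 157, 133, 104), (188, 136, 112, 86), (192, 129, 103, 81), (196, 132, 109, 83), (200, 158, 133, 104), (204, 148, 121, 94), (208, 145, 119, 88), (212, 143, 117, 91), (216, 159, 152, 145), (220, 178, 171, 164), (224, 65, 71, 91), (228, 68, 84, 121)]
[(120, 167, 143, 114), (124, 163, 139, 108), (128, 165, 140, 113), (132, 165, 141, 112), (136, 161, 139, 109), (140, 162, 139, 111), (144, 165, 141, 112), (148, 162, 138, 109), (152, 160, 137, 107), (156, 160, 137, 108), (160, 160, 137, 108), (164, 164, 141, 110), (168, 164, 141, 114), (172, 165, 143, 113), (176, 165, 139, 112), (180, 162, 139, 110), (184, 165, 142, 112), (188, 143, 121, 95), (192, 128, 103, 81), (196, 126, 101, 79), (200, 155, 126, 97), (204, 151, 122, 94), (208, 139, 114, 87), (212, 145, 119, 94), (216, 161, 155, 147), (220, 176, 170, 164), (224, 59, 70, 98), (228, 60, 79, 120)]
```

```bash
python3 -m crank '[{"grip":-1,"x":0,"y":0,"z":0.4,"turn":0},{"grip":-1,"x":0,"y":0,"z":0.8,"turn":0},{"grip":-1,"x":0,"y":0,"z":1.2,"turn":0},{"grip":-1,"x":0,"y":0,"z":1.5,"turn":0},{"grip":-1,"x":0,"y":0,"z":1.8,"turn":0},{"grip":-1,"x":0,"y":0,"z":2,"turn":0},{"grip":-1,"x":0,"y":0,"z":2.1,"turn":0},{"grip":-1,"x":0,"y":0,"z":2.2,"turn":0},{"grip":-1,"x":0,"y":0,"z":2.2,"turn":0},{"grip":-1,"x":0,"y":0,"z":2.2,"turn":0}]' 40
python3 - <<'E'
from h import *
s=get_state();p=s["eef_pos"],s["tcp_rot"];q=p[1];R=Ro.from_quat(np.r_[q[1:],q[0]]).as_matrix()
b=snapshot("wrist").astype(int)
for c in(262,300):print([(q,*map(int,b[q,c])) for q in range(190,232,2)])
for r in (240,262):print(r,[(c,*map(int,b[r,c])) for c in range(326,372,2)])
for v in(200,205,210,215,220,225):print(v,((ray("wrist",284,v,.018,p)-p[0])@R*100).round(2),((ray("wrist",284,v,.028,p)-p[0])@R*100).round(2))
E
```

```text
time_s: 33.8
eef_pos: [0.6729, 0.0352, 0.0407]
tcp_rot: [0.0, 0.682, 0.731, 0.0]
wrist_force: [0.3, 0.4, -1.3]
grip_width: 0.594
finger_force: 40.0
[(190, 158, 133, 104), (192, 146, 121, 95), (194, 125, 102, 77), (196, 127, 105, 82), (198, 131, 105, 80), (200, 111, 90, 67), (202, 123, 97, 74), (204, 146, 117, 89), (206, 147, 118, 90), (208, 148, 121, 93), (210, 149, 120, 91), (212, 144, 117, 87), (214, 142, 116, 88), (216, 146, 117, 91), (218, 142, 118, 91), (220, 144, 117, 91), (222, 120, 98, 81), (224, 69, 71, 94), (226, 66, 83, 120), (228, 65, 81, 121), (230, 63, 83, 121)]
[(190, 163, 140, 112), (192, 153, 131, 103), (194, 121, 100, 76), (196, 122, 99, 77), (198, 125, 104, 81), (200, 112, 90, 71), (202, 119, 95, 72), (204, 152, 124, 96), (206, 152, 126, 97), (208, 152, 125, 99), (210, 156, 129, 100), (212, 150, 122, 95), (214, 144, 117, 88), (216, 141, 113, 89), (218, 143, 118, 90), (220, 146, 119, 93), (222, 122, 98, 83), (224, 61, 66, 94), (226, 56, 76, 117), (228, 58, 78, 120), (230, 60, 82, 124)]
240 [(326, 50, 57, 86), (328, 52, 58, 80), (330, 50, 58, 80), (332, 58, 65, 86), 
[... 385 characters left out ...]
70, 161, 138, 109)]
262 [(326, 44, 51, 75), (328, 44, 53, 81), (330, 49, 63, 92), (332, 48, 62, 98), (334, 44, 59, 97), (336, 53, 66, 99), (338, 49, 64, 96), (340, 49, 60, 90), (342, 45, 43, 53), (344, 48, 43, 45), (346, 43, 37, 33), (348, 48, 41, 41), (350, 49, 44, 42), (352, 48, 42, 42), (354, 44, 38, 38), (356, 43, 40, 36), (358, 53, 47, 44), (360, 52, 44, 43), (362, 92, 77, 63), (364, 141, 118, 96), (366, 154, 129, 104), (368, 158, 134, 106), (370, 152, 129, 104)]
200 [2.9  0.   2.27] [3.14 0.   1.27]
205 [2.6  0.   2.27] [2.85 0.   1.27]
210 [2.3  0.   2.27] [2.56 0.   1.27]
215 [1.99 0.   2.27] [2.27 0.   1.27]
220 [1.68 0.   2.27] [1.98 0.   1.27]
225 [1.37 0.   2.27] [1.69 0.   1.27]
```

```bash
python3 -m crank '[{"grip":-1,"x":0,"y":0,"z":0.1,"turn":0},{"grip":-1,"x":0,"y":0,"z":0.1,"turn":0},{"grip":-1,"x":0,"y":0.1,"z":0.1,"turn":0},{"grip":-1,"x":0,"y":0.2,"z":0.1,"turn":0},{"grip":-1,"x":0,"y":0.3,"z":0.1,"turn":0},{"grip":-1,"x":0,"y":0.35,"z":0.1,"turn":0},{"grip":-1,"x":0,"y":0.4,"z":0.1,"turn":0},{"grip":-1,"x":0,"y":0.4,"z":0.1,"turn":0},{"grip":-1,"x":0,"y":0.4,"z":0.1,"turn":0},{"grip":-1,"x":0,"y":0.4,"z":0.1,"turn":0}]' 20
python3 -m crank '[{"grip":-1,"x":0.1,"y":0,"z":0,"turn":0},{"grip":-1,"x":0.2,"y":0,"z":0,"turn":0},{"grip":-1,"x":0.25,"y":0,"z":0,"turn":0},{"grip":-1,"x":0.3,"y":0,"z":0,"turn":0},{"grip":-1,"x":0.35,"y":0,"z":0,"turn":0},{"grip":-1,"x":0.4,"y":0,"z":0,"turn":0},{"grip":-1,"x":0.4,"y":0,"z":0,"turn":0},{"grip":-1,"x":0.4,"y":0,"z":0,"turn":0},{"grip":-1,"x":0.4,"y":0,"z":0,"turn":0},{"grip":-1,"x":0.4,"y":0,"z":0,"turn":0}]' 20
```

```text
time_s: 34.85
eef_pos: [0.6764, 0.0352, 0.0406]
tcp_rot: [-0.0, 0.682, 0.731, -0.0]
wrist_force: [-5.0, 0.0, 7.1]
grip_width: 0.601
finger_force: 20.0
time_s: 35.85
eef_pos: [0.6764, 0.0355, 0.0407]
tcp_rot: [0.001, 0.683, 0.73, -0.001]
wrist_force: [-3.5, -5.3, 5.7]
grip_width: 0.603
finger_force: 20.0
```

```bash
python3 -m crank '[{"grip":-1,"x":0,"y":0,"z":-0.08,"turn":0},{"grip":-1,"x":0.05,"y":0,"z":-0.08,"turn":0},{"grip":-1,"x":0.1,"y":0,"z":-0.08,"turn":0},{"grip":-1,"x":0.15,"y":0,"z":-0.08,"turn":0},{"grip":-1,"x":0.2,"y":0.05,"z":-0.08,"turn":0},{"grip":-1,"x":0.2,"y":0.1,"z":-0.08,"turn":0},{"grip":-1,"x":0.2,"y":0.15,"z":-0.08,"turn":0},{"grip":-1,"x":0.2,"y":0.15,"z":-0.08,"turn":0},{"grip":-1,"x":0.2,"y":0.15,"z":-0.08,"turn":0},{"grip":-1,"x":0.2,"y":0.15,"z":-0.08,"turn":0}]' 20
python3 - <<'E'
from h import *
s=get_state();p=s["eef_pos"],s["tcp_rot"];q=p[1];R=Ro.from_quat(np.r_[q[1:],q[0]]).as_matrix()
print(s["wrist_force"],s["wrist_torque"])
b=snapshot("wrist").astype(int)
for c in(250,262,300,320):print([(q,*map(int,b[q,c])) for q in range(196,232,2)])
for r in (236,250):print(r,[(c,*map(int,b[r,c])) for c in range(320,362,2)])
for x in fit(range(-30,31,3),(180,245,325,385)):print(*x)
E
```

```text
time_s: 36.85
eef_pos: [0.6763, 0.0379, 0.0407]
tcp_rot: [0.0, 0.683, 0.73, -0.002]
wrist_force: [-6.7, -6.5, 6.8]
grip_width: 0.595
finger_force: 20.0
[-6.70663941 -6.46065024  6.76663884] [-1.67049623  1.45594322 -0.19778007]
[(196, 150, 126, 100), (198, 124, 104, 80), (200, 128, 106, 80), (202, 132, 107, 85), (204, 113, 94, 71), (206, 123, 97, 75), (208, 149, 121, 93), (210, 150, 125, 93), (212, 150, 122, 91), (214, 152, 125, 95), (216, 153, 125, 94), (218, 152, 125, 96), (220, 151, 124, 97), (222, 150, 123, 94), (224, 146, 121, 93), (226, 127, 107, 96), (228, 77, 87, 117), (230, 68, 83, 121)]
[(196, 149, 126, 97), (198, 119, 97, 73), (200, 127, 102, 79), (202, 129, 107, 85), (204, 112, 88, 66), (206, 117, 91, 71), (208, 142, 115, 86), (210, 147, 118, 90), (212, 153, 124, 97), (214, 144, 115, 89), (216, 146, 119, 92), (218, 148, 119, 94), (220, 148, 120, 91), (222, 145, 120, 93), (224, 141, 116, 86), (226, 123, 105, 92), (228, 74, 78, 106), (230, 68, 82, 118)]
[(196, 148, 126, 98), (198, 122, 99, 76), (200, 128, 103, 80), (202, 125, 102, 79), (204, 113, 92, 72), (206, 118, 94, 71)
[... 870 characters left out ...]
 91), (344, 153, 127, 101), (346, 158, 131, 104), (348, 158, 133, 106), (350, 160, 134, 105), (352, 157, 130, 103), (354, 153, 129, 101), (356, 162, 137, 108), (358, 160, 137, 110), (360, 161, 136, 109)]
250 [(320, 55, 81, 125), (322, 50, 63, 91), (324, 49, 57, 80), (326, 51, 58, 83), (328, 49, 57, 84), (330, 56, 63, 81), (332, 49, 55, 79), (334, 46, 54, 77), (336, 55, 59, 79), (338, 55, 57, 71), (340, 53, 46, 47), (342, 52, 48, 45), (344, 49, 44, 43), (346, 53, 47, 42), (348, 53, 47, 44), (350, 49, 40, 34), (352, 57, 50, 46), (354, 101, 85, 68), (356, 155, 132, 106), (358, 160, 137, 110), (360, 162, 139, 111)]
0.71 -6 0.012 0.041
0.714 -3 0.016 0.041
0.718 -3 0.012 0.041
0.719 3 0.012 0.041
```

```bash
python3 -m crank '[{"grip":-1,"x":0,"y":0,"z":-0.1,"turn":0},{"grip":-1,"x":0.1,"y":0,"z":-0.1,"turn":0},{"grip":-1,"x":0.2,"y":0,"z":-0.1,"turn":0},{"grip":-1,"x":0.3,"y":0,"z":-0.1,"turn":0},{"grip":-1,"x":0.3,"y":0.1,"z":-0.1,"turn":0},{"grip":-1,"x":0.3,"y":0.2,"z":-0.1,"turn":0},{"grip":-1,"x":0.3,"y":0.2,"z":-0.1,"turn":0},{"grip":-1,"x":0.3,"y":0.2,"z":-0.1,"turn":0},{"grip":-1,"x":0.3,"y":0.2,"z":-0.1,"turn":0},{"grip":-1,"x":0.3,"y":0.2,"z":-0.1,"turn":0}]' 20
python3 -c "
from h import *
b=snapshot('wrist').astype(int)
for c in(250,300,320):print([(q,*map(int,b[q,c])) for q in range(200,232,2)])"
```

```text
time_s: 37.95
eef_pos: [0.6764, 0.0382, 0.0409]
tcp_rot: [-0.0, 0.683, 0.73, -0.005]
wrist_force: [-8.7, -10.3, 6.2]
grip_width: 0.593
finger_force: 20.0
[(200, 128, 104, 79), (202, 134, 110, 84), (204, 120, 99, 76), (206, 116, 93, 70), (208, 143, 115, 87), (210, 151, 123, 92), (212, 154, 126, 97), (214, 150, 121, 92), (216, 149, 122, 92), (218, 154, 127, 97), (220, 149, 122, 94), (222, 151, 122, 94), (224, 146, 119, 92), (226, 133, 110, 90), (228, 83, 84, 114), (230, 70, 84, 120)]
[(200, 125, 102, 79), (202, 131, 108, 84), (204, 112, 91, 68), (206, 115, 94, 70), (208, 141, 115, 86), (210, 147, 120, 91), (212, 147, 120, 92), (214, 146, 119, 92), (216, 140, 114, 86), (218, 141, 114, 86), (220, 138, 110, 83), (222, 138, 110, 88), (224, 135, 108, 83), (226, 126, 102, 87), (228, 76, 76, 105), (230, 60, 79, 124)]
[(200, 129, 106, 86), (202, 133, 109, 86), (204, 117, 94, 72), (206, 117, 95, 74), (208, 172, 140, 107), (210, 201, 169, 133), (212, 199, 168, 133), (214, 166, 135, 105), (216, 154, 127, 97), (218, 152, 124, 100), (220, 148, 121, 93), (222, 144, 116, 89), (224, 149, 123, 94), (226, 143, 121, 104), (228, 91, 101, 146), (230, 76, 104, 154)]
```

```bash
python3 -m crank '[{"grip":0.3,"x":0,"y":0,"z":0,"turn":0},{"grip":0.4,"x":0,"y":0,"z":0,"turn":0},{"grip":0.6,"x":0,"y":-0.2,"z":0,"turn":0},{"grip":0.8,"x":0,"y":-0.4,"z":0,"turn":0},{"grip":0.8,"x":0,"y":-0.4,"z":0,"turn":0},{"grip":0.8,"x":0,"y":-0.4,"z":-1,"turn":0},{"grip":0.8,"x":0,"y":-0.4,"z":-4,"turn":0},{"grip":0.8,"x":0,"y":-0.4,"z":-8,"turn":0},{"grip":0.8,"x":0,"y":-0.4,"z":-12,"turn":0},{"grip":0.8,"x":0,"y":-0.4,"z":-16,"turn":0}]' 20
python3 -m crank '[{"grip":0.8,"x":-2,"y":0,"z":-1,"turn":0},{"grip":0.8,"x":-5,"y":0,"z":-2,"turn":0},{"grip":0.8,"x":-8,"y":0,"z":-3,"turn":0},{"grip":0.8,"x":-11,"y":0,"z":-3,"turn":0},{"grip":0.8,"x":-13,"y":0,"z":-3,"turn":0},{"grip":0.8,"x":-14.3,"y":0,"z":-3,"turn":0},{"grip":0.8,"x":-14.3,"y":0,"z":-3,"turn":0},{"grip":0.8,"x":-14.3,"y":0,"z":-3,"turn":0},{"grip":0.8,"x":-14.3,"y":0,"z":-3,"turn":0},{"grip":0.8,"x":-14.3,"y":0,"z":-3,"turn":0}]' 10
python3 - <<'E'
from h import *
s=get_state();p=s["eef_pos"],s["tcp_rot"];q=p[1];R=Ro.from_quat(np.r_[q[1:],q[0]]).as_matrix()
b=snapshot("wrist").astype(int);np.save("w3.npy",b);np.save("w3p.npy",np.r_[s["eef_pos"],s["tcp_rot"]])
r,g,B=b[...,0],b[...,1],b[...,2]
M=np.full(r.shape,'.');M[(r+g+B)<130]='x';M[(r>2*g)&(r>2*B)&(r>70)]='R';M[(B>1.3*r)&(B>25)]='#';M[(r>140)&(B>.93*r)]='w'
for i in range(30,290,4):print(i,''.join(M[i,210:370:2]))
E
```

```text
time_s: 39.0
eef_pos: [0.6758, 0.0445, 0.204]
tcp_rot: [0.0, 0.682, 0.731, 0.001]
wrist_force: [0.8, 0.1, -0.3]
grip_width: 0.902
finger_force: 0.0
time_s: 40.0
eef_pos: [0.6858, -0.0962, 0.2313]
tcp_rot: [-0.0, 0.681, 0.732, 0.0]
wrist_force: [-0.0, -0.5, 0.4]
grip_width: 0.901
finger_force: 0.0
30 ................................................................................
34 ................................................................................
38 ........................##........................#.............................
42 ........................##.......................##.............................
46 ........................##..#....###############.##.............................
50 .......................w##.########################.............................
54 .......................w##.##...###########www#####.............................
58 .......................w##.##..#############.###.##.............................
62 .......................w##.########################.............................
66 ........................##.################
[... 4004 characters left out ...]
....................
258 ................................................................................
262 .............................................................................x..
266 ............................................................................x...
270 ................................................................................
274 ................................................................................
278 ................................................................................
282 ................................................................................
286 ................................................................................
```

```bash
python3 - <<'E'
from h import *
b=np.load("w3.npy");a=np.load("w3p.npy");p=a[:3],a[3:];q=p[1];R=Ro.from_quat(np.r_[q[1:],q[0]]).as_matrix()
f=lambda u,v,z:((ray("wrist",u,v,z,p)-p[0])@R*100).round(2)
m=((b[...,0]>2*b[...,1].astype(int))&(b[...,0]>2*b[...,2].astype(int))&(b[...,0]>70));rr,cc=np.where(m[180:260,260:310])
print(rr.min()+180,rr.max()+180,np.percentile(cc,[2,50,98])+260)
for z in(.06,.07):print(f(284,rr.min()+180,z),f(np.percentile(cc,50)+260,214,z),f(284,rr.max()+180,z))
# jig corner in tool coords from hover estimate
C=np.array([.7014,.0553,.018]);c=(C-p[0])@R*100;print("corner",c.round(2))
J=lambda jx,jy,z:(c+np.array([(jy-63)/10,(jx-26)/10,0]))[:2].round(2)
print("hinge",J(0,-44,.048),"plunger",f(284+ -1,120,.125))
for col in(270,286,300):print([(i,*map(int,b[i,col])) for i in range(28,52,2)])
print([(i,*map(int,b[70,i])) for i in range(302,326,2)])
E
```

```text
187 240 [277. 283. 289.]
[ 8.100e-01 -1.000e-02  1.713e+01] [-2.11 -0.12 17.12] [-5.050e+00 -1.000e-02  1.712e+01]
[ 1.000e+00 -1.000e-02  1.613e+01] [-1.83 -0.11 16.12] [-4.680e+00 -1.000e-02  1.612e+01]
corner [14.98  2.65 21.34]
hinge [4.28 0.05] plunger [ 7.47 -0.08 10.63]
[(28, 148, 126, 100), (30, 149, 125, 99), (32, 143, 117, 88), (34, 137, 110, 85), (36, 133, 107, 80), (38, 136, 111, 87), (40, 130, 104, 78), (42, 126, 104, 76), (44, 97, 81, 71), (46, 74, 74, 94), (48, 76, 81, 111), (50, 72, 79, 105)]
[(28, 153, 132, 104), (30, 153, 132, 104), (32, 171, 143, 109), (34, 180, 150, 114), (36, 180, 150, 116), (38, 180, 149, 116), (40, 176, 145, 110), (42, 175, 145, 110), (44, 143, 116, 98), (46, 86, 97, 139), (48, 82, 106, 155), (50, 74, 102, 151)]
[(28, 148, 123, 98), (30, 147, 122, 96), (32, 162, 133, 100), (34, 174, 142, 107), (36, 175, 144, 108), (38, 172, 139, 102), (40, 171, 139, 104), (42, 172, 140, 107), (44, 137, 113, 95), (46, 78, 92, 127), (48, 72, 92, 138), (50, 74, 93, 139)]
[(302, 69, 89, 136), (304, 65, 78, 120), (306, 53, 55, 74), (308, 60, 72, 102), (310, 63, 73, 111), (312, 104, 88, 93), (314, 128, 106, 86), (316, 128, 105, 82), (318, 130, 108, 85), (320, 131, 108, 88), (322, 133, 115, 90), (324, 148, 126, 100)]
```

```bash
python3 -m crank '[{"grip":-0.25,"x":-1,"y":-0.1,"z":0,"turn":0},{"grip":-0.25,"x":-2,"y":-0.1,"z":1,"turn":0},{"grip":-0.25,"x":-2,"y":-0.1,"z":3,"turn":0},{"grip":-0.25,"x":-2,"y":-0.1,"z":6,"turn":0},{"grip":-0.25,"x":-2,"y":-0.1,"z":8,"turn":0},{"grip":-0.25,"x":-2,"y":-0.1,"z":10,"turn":0},{"grip":-0.25,"x":-2,"y":-0.1,"z":12.5,"turn":0},{"grip":-0.25,"x":-2,"y":-0.1,"z":15,"turn":0},{"grip":-0.25,"x":-2,"y":-0.1,"z":17.5,"turn":0},{"grip":-0.25,"x":-2,"y":-0.1,"z":18.6,"turn":0}]' 8
python3 -m crank '[{"grip":-1,"x":0,"y":0,"z":0,"turn":0},{"grip":-1,"x":0,"y":0,"z":0,"turn":0},{"grip":-1,"x":0,"y":0,"z":0,"turn":0},{"grip":-1,"x":0,"y":0,"z":0,"turn":0},{"grip":-1,"x":0,"y":0,"z":0,"turn":0},{"grip":-1,"x":0,"y":0,"z":0,"turn":0},{"grip":-1,"x":0,"y":0,"z":0,"turn":0},{"grip":-1,"x":0,"y":0,"z":0,"turn":0},{"grip":-1,"x":0,"y":0,"z":0,"turn":0},{"grip":-1,"x":0,"y":0,"z":0,"turn":0}]' 8
```

```text
time_s: 41.05
eef_pos: [0.6837, -0.1193, 0.0419]
tcp_rot: [-0.002, 0.683, 0.731, -0.002]
wrist_force: [-1.1, 0.5, -0.8]
grip_width: 0.378
finger_force: 0.0
time_s: 42.05
eef_pos: [0.6869, -0.1189, 0.0469]
tcp_rot: [0.001, 0.682, 0.731, 0.001]
wrist_force: [-1.0, -0.7, 6.0]
grip_width: 0.194
finger_force: 8.0
```

```bash
python3 -m crank '[{"grip":-1,"x":0.2,"y":0,"z":-0.6,"turn":0},{"grip":-1,"x":0.6,"y":0,"z":-1.3,"turn":0},{"grip":-1,"x":1,"y":0,"z":-1.9,"turn":0},{"grip":-1,"x":1.4,"y":0,"z":-2.4,"turn":0},{"grip":-1,"x":1.9,"y":0,"z":-2.9,"turn":0},{"grip":-1,"x":2.5,"y":0,"z":-3.4,"turn":0},{"grip":-1,"x":3.1,"y":0,"z":-3.7,"turn":0},{"grip":-1,"x":3.8,"y":0,"z":-4,"turn":0},{"grip":-1,"x":4.5,"y":0,"z":-4.2,"turn":0},{"grip":-1,"x":5.1,"y":0,"z":-4.4,"turn":0}]' 8
python3 -m crank '[{"grip":-1,"x":0.5,"y":0,"z":0,"turn":0},{"grip":-1,"x":1,"y":0,"z":0,"turn":0},{"grip":-1,"x":1.4,"y":0,"z":0,"turn":0},{"grip":-1,"x":1.7,"y":0,"z":0,"turn":0},{"grip":-1,"x":1.9,"y":0,"z":0,"turn":0},{"grip":-1,"x":2.1,"y":0,"z":0,"turn":0},{"grip":-1,"x":2.1,"y":0,"z":0,"turn":0},{"grip":-1,"x":2.1,"y":0,"z":0,"turn":0},{"grip":-1,"x":2.1,"y":0,"z":0,"turn":0},{"grip":-1,"x":2.1,"y":0,"z":0,"turn":0}]' 8
```

```text
time_s: 43.05
eef_pos: [0.6835, -0.0695, 0.0907]
tcp_rot: [0.002, 0.683, 0.731, -0.0]
wrist_force: [3.4, -4.3, 0.9]
grip_width: 0.193
finger_force: 8.0
time_s: 44.05
eef_pos: [0.6818, -0.0455, 0.0896]
tcp_rot: [0.0, 0.682, 0.731, 0.001]
wrist_force: [4.1, -1.2, 4.1]
grip_width: 0.197
finger_force: 8.0
```

```bash
python3 -m crank '[{"grip":-1,"x":0.2,"y":0,"z":0,"turn":0},{"grip":-1,"x":0.4,"y":0,"z":0,"turn":0},{"grip":-1,"x":0.6,"y":0,"z":0,"turn":0},{"grip":-1,"x":0.7,"y":0,"z":0,"turn":0},{"grip":-1,"x":0.8,"y":0,"z":0,"turn":0},{"grip":-1,"x":0.8,"y":0,"z":0,"turn":0},{"grip":-1,"x":0.8,"y":0,"z":0,"turn":0},{"grip":-1,"x":0.8,"y":0,"z":0,"turn":0},{"grip":-1,"x":0.8,"y":0,"z":0,"turn":0},{"grip":-1,"x":0.8,"y":0,"z":0,"turn":0}]' 8
```

```text
time_s: 45.05
eef_pos: [0.6813, -0.0379, 0.0887]
tcp_rot: [0.001, 0.682, 0.731, 0.001]
wrist_force: [6.6, -1.8, -1.4]
grip_width: 0.195
finger_force: 8.0
```

```bash
python3 -m crank '[{"grip":-1,"x":0.2,"y":0.1,"z":0,"turn":0},{"grip":-1,"x":0.4,"y":0.1,"z":0,"turn":0},{"grip":-1,"x":0.6,"y":0.1,"z":0.05,"turn":0},{"grip":-1,"x":0.8,"y":0.1,"z":0.1,"turn":0},{"grip":-1,"x":0.8,"y":0.1,"z":0.1,"turn":0},{"grip":-1,"x":0.8,"y":0.1,"z":0.1,"turn":0},{"grip":-1,"x":0.8,"y":0.1,"z":0.1,"turn":0},{"grip":-1,"x":0.8,"y":0.1,"z":0.1,"turn":0},{"grip":-1,"x":0.8,"y":0.1,"z":0.1,"turn":0},{"grip":-1,"x":0.8,"y":0.1,"z":0.1,"turn":0}]' 8
python3 - <<'E'
from h import *
s=get_state();print(s["eef_pos"],s["wrist_force"],s["wrist_torque"])
o=np.array([.6829,-.0532,.048]);y=np.array([-.0692,.9975,0])
for th in(1.4,.6,.3,.1,.04):
    t=th;print(th,"plunger",np.round(pix(o+y*.08*np.cos(t)+np.array([0,0,.08*np.sin(t)]))),"grip",np.round(pix(o+y*(.010*np.cos(t)-.062*np.sin(t))+np.array([0,0,.062*np.cos(t)+.01*np.sin(t)]))))
asc(185,262,320,430,2)
E
```

```text
time_s: 46.05
eef_pos: [0.6812, -0.0358, 0.0883]
tcp_rot: [0.003, 0.683, 0.73, -0.002]
wrist_force: [3.9, -9.3, 1.4]
grip_width: 0.197
finger_force: 8.0
[ 0.68120598 -0.03578663  0.08833235] [ 3.94114495 -9.30001597  1.43828826] [-2.08886811 -0.96360628 -0.00472826]
1.4 plunger [379. 202.] grip [401. 238.]
0.6 plunger [362. 207.] grip [391. 217.]
0.3 plunger [359. 214.] grip [386. 212.]
0.1 plunger [358. 219.] grip [382. 210.]
0.04 plunger [357. 221.] grip [381. 209.]
185 ...........xxxx..........x.........................wwww
187 ...........xxxxxx.......xxx......................wwwwww
189 ...........xxxxxxxx..xxxxx.......................wwwwww
191 ..........xxxxxxxxxxxxx...........xx............wwwwwww
193 ...........xxxxxxxxxxx............x.............wwwwwww
195 ..............xxxxx.xx....xx....xxx............wwwwwwww
197 ................xxx..x...xxxx.RRR.x.............wwwwwww
199 ..................xxxx...xxxxxRRRRx...............wwwww
201 ....................x....xxxxxRRRR..................www
203 .........................xxxxxRRRR................ww..w
205 .......................
[... 1012 characters left out ...]
...#########....ww.ww..........wwwwww...
241 ...................########...ww..www..........wwwwwww.
243 .....................####.....ww..w.ww..........wwwwwww
245 .........................www...w..w...w.w........wwwwww
247 .......................wwwwww..wwwww...w...........wwww
249 .......................wwwwwwwwwwwwww...w..........wwww
251 ........................wwww.wwwwww........w......wwwww
253 .............w................www..........ww.wwwwwwwww
255 #..........www.............................wwwwwwwwwwww
257 #...........wwwww.........................wwwwwwwwwwww.
259 ...........wwwwwww.......................wwwwwwwwwwwww.
261 ..........wwwwww.........................wwwwwwwwwwwww.
```

```bash
python3 -m crank '[{"grip":-0.3,"x":0,"y":0,"z":0,"turn":0},{"grip":-0.3,"x":0,"y":0,"z":0,"turn":0},{"grip":-0.2,"x":-0.5,"y":0,"z":0,"turn":0},{"grip":-0.2,"x":-0.5,"y":0,"z":0,"turn":0},{"grip":-0.2,"x":-0.5,"y":0,"z":-1,"turn":0},{"grip":-0.2,"x":-0.5,"y":0,"z":-4,"turn":0},{"grip":-0.2,"x":-0.5,"y":0,"z":-8,"turn":0},{"grip":-0.2,"x":-0.5,"y":0,"z":-12,"turn":0},{"grip":-0.2,"x":-0.5,"y":0,"z":-15,"turn":0},{"grip":-0.2,"x":-0.5,"y":0,"z":-15,"turn":0}]' 8
python3 -m crank '[{"grip":-0.2,"x":-2,"y":0,"z":0,"turn":0},{"grip":-0.2,"x":-5,"y":0,"z":0,"turn":0},{"grip":-0.2,"x":-8,"y":0,"z":0,"turn":0},{"grip":-0.2,"x":-10,"y":0,"z":0,"turn":0},{"grip":-0.2,"x":-10,"y":0,"z":0,"turn":0},{"grip":-0.2,"x":-10,"y":0,"z":0,"turn":0},{"grip":-0.2,"x":-10,"y":0,"z":0,"turn":0},{"grip":-0.2,"x":-10,"y":0,"z":0,"turn":0},{"grip":-0.2,"x":-10,"y":0,"z":0,"turn":0},{"grip":-0.2,"x":-10,"y":0,"z":0,"turn":0}]' 8
python3 - <<'E'
from h import *
s=get_state();p=s["eef_pos"],s["tcp_rot"];q=p[1];R=Ro.from_quat(np.r_[q[1:],q[0]]).as_matrix()
b=snapshot("wrist").astype(int)
r,g,B=b[...,0],b[...,1],b[...,2]
M=np.full(r.shape,'.');M[(r+g+B)<130]='x';M[(r>2*g)&(r>2*B)&(r>70)]='R';M[(B>1.3*r)&(B>25)]='#';M[(r>140)&(B>.93*r)]='w'
for i in range(20,200,4):print(i,''.join(M[i,220:350:2]))
asc(189,247,330,400,2)
for n,X in(("corner",(.7014,.0553,.018)),):
    m=camera_model("wrist");c=np.linalg.inv(m["tool_from_camera"])@np.r_[R.T@(np.array(X)-p[0]),1];print(n,m["fx"]*c[0]/c[2]+m["cx"],m["fy"]*c[1]/c[2]+m["cy"])
E
```

```text
time_s: 47.1
eef_pos: [0.6837, -0.0357, 0.2452]
tcp_rot: [0.003, 0.682, 0.731, 0.004]
wrist_force: [-0.3, -0.6, 0.1]
grip_width: 0.395
finger_force: 0.0
time_s: 48.1
eef_pos: [0.6882, -0.1342, 0.2384]
tcp_rot: [-0.0, 0.682, 0.732, 0.0]
wrist_force: [-0.3, -0.0, -0.3]
grip_width: 0.401
finger_force: 0.0
20 ...................##.#######.ww.ww.##########...................
24 ..................w##.#######w.....w##########...................
28 ..................w##.#######w....ww##########...................
32 ..................w##..#####.........#########...................
36 ...................##..######.......#######.##...................
40 ...................##.#######....w..#######.##...................
44 ...................##..######.......#######.##...................
48 ...................##..######.......##########...................
52 ...................##....####.......#######.##...................
56 ...................##..#.####.......#######.##...................
60 ...................##..#.####.w.....#######.##...................
64 ...................##..######.w.w.
[... 2836 characters left out ...]
......RRRRR......
215 wwwwwww.#wwwww.#####.....RRRR......
217 wwwwwww.##.wwwww.#####...RRRR......
219 wwwwwww.####wwww.##.####.RRRR......
221 wwwwwww.######.ww.#..###.RRRR......
223 wwwwwww.########www.#####..........
225 wwwwwww#####.####www.####.ww.......
227 .www.ww#####.#####wwww.##.ww.......
229 .......############wwww.#.ww.......
231 .......#############.wwww.www......
233 ......ww##############wwwwwww......
235 .......ww.#############.wwwww......
237 ........www############..wwwww.....
239 ..........ww.#########....ww.......
241 ............ww########...ww..w.....
243 ................####.....ww.wwww...
245 ....................www...w..ww....
corner 309.4986656072203 8.050279116394677
```

```bash
python3 -m crank '[{"grip":-0.2,"x":2,"y":0,"z":0,"turn":0},{"grip":-0.2,"x":5,"y":0,"z":0,"turn":0},{"grip":-0.2,"x":8,"y":0,"z":0,"turn":0},{"grip":-0.2,"x":10,"y":0,"z":0,"turn":0},{"grip":-0.2,"x":10,"y":0,"z":0,"turn":0},{"grip":-0.2,"x":10,"y":0,"z":0,"turn":0},{"grip":-0.2,"x":10,"y":0,"z":0,"turn":0},{"grip":-0.2,"x":10,"y":0,"z":0,"turn":0},{"grip":-0.2,"x":10,"y":0,"z":0,"turn":0},{"grip":-0.2,"x":10,"y":0,"z":0,"turn":0}]' 8
python3 - <<'E'
from h import *
s=get_state();p=s["eef_pos"],s["tcp_rot"];q=p[1];R=Ro.from_quat(np.r_[q[1:],q[0]]).as_matrix()
m=camera_model("wrist");b=snapshot("wrist").astype(int)
def px(X):
    c=np.linalg.inv(m["tool_from_camera"])@np.r_[R.T@(np.array(X)-p[0]),1];return m["fx"]*c[0]/c[2]+m["cx"],m["fy"]*c[1]/c[2]+m["cy"]
u,v=px((.7014,.0553,.018));print(u,v);u,v=int(u),int(v)
for c in(u-45,u-40,u-20,u-10):print(c,[(i,*map(int,b[i,c])) for i in range(v-24,v+16,2)])
for r in(v+10,v+40):print(r,[(i,*map(int,b[r,i])) for i in range(u-10,u+26,2)])
E
```

```text
time_s: 49.2
eef_pos: [0.6811, -0.0363, 0.2383]
tcp_rot: [0.0, 0.683, 0.731, -0.0]
wrist_force: [-0.0, 0.5, 0.3]
grip_width: 0.401
finger_force: 0.0
307.710368653959 106.71423185144351
262 [(82, 212, 188, 153), (84, 196, 173, 138), (86, 174, 149, 116), (88, 168, 143, 113), (90, 166, 142, 112), (92, 164, 139, 110), (94, 171, 144, 114), (96, 185, 155, 122), (98, 192, 177, 144), (100, 207, 199, 165), (102, 191, 178, 145), (104, 147, 128, 113), (106, 87, 94, 123), (108, 94, 100, 132), (110, 96, 102, 133), (112, 91, 98, 132), (114, 93, 101, 137), (116, 93, 100, 137), (118, 92, 101, 137), (120, 90, 98, 138)]
267 [(82, 208, 182, 149), (84, 178, 154, 122), (86, 164, 140, 111), (88, 164, 142, 111), (90, 165, 141, 111), (92, 163, 139, 110), (94, 167, 142, 112), (96, 180, 150, 117), (98, 183, 153, 120), (100, 164, 135, 103), (102, 152, 125, 96), (104, 149, 123, 95), (106, 117, 105, 104), (108, 85, 87, 115), (110, 87, 90, 117), (112, 90, 95, 119), (114, 91, 96, 123), (116, 92, 93, 120), (118, 88, 91, 118), (120, 88, 90, 119)]
287 [(82, 169, 144, 115), (84, 170, 146, 117), (86, 169, 146, 116), (8
[... 871 characters left out ...]
8, 132), (305, 86, 93, 119), (307, 91, 111, 159), (309, 97, 114, 159), (311, 133, 116, 111), (313, 152, 126, 98), (315, 154, 128, 102), (317, 155, 130, 102), (319, 158, 133, 105), (321, 158, 135, 107), (323, 164, 143, 113), (325, 164, 141, 113), (327, 160, 136, 107), (329, 191, 166, 136), (331, 209, 183, 151)]
146 [(297, 82, 86, 108), (299, 80, 91, 129), (301, 93, 113, 156), (303, 81, 87, 116), (305, 85, 97, 133), (307, 88, 114, 164), (309, 99, 109, 147), (311, 139, 116, 102), (313, 146, 123, 97), (315, 152, 129, 103), (317, 153, 129, 103), (319, 151, 128, 101), (321, 161, 138, 112), (323, 161, 138, 112), (325, 160, 139, 113), (327, 159, 136, 112), (329, 160, 136, 110), (331, 179, 153, 123)]
```

```bash
python3 -c "
from cell import *
print(close_job())"
```

```text
the job is handed in; nothing more can be done
None
```

The bracket is turned over, plate down on the jig bed against both stops, with the clamp handle swung up and pressed home; the job was handed in at about 49 s. The first try at setting it in the jig caught the clamp's plunger and turned the bracket in the grip, so I re-levelled it on the bench and slid it in under the plunger. The last camera readings showed no gap at either stop and the clamp arm between the cheeks. I never moved near the bystanders and did not re-measure them, and I had used all ten pictures by then, so the later checks were on pixel values only.

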